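Load and start the handle-casting rig

TASK

Get the slip-casting rig ready: set every plaster mould flat and square down in a pocket of its own, then turn the T-handle of each loaded pocket clockwise to its end stop so that the clamp lies over the mould. After that check the slip tank's two toggles, first the stirrer (left), then the pump (right): their lamps are dead, so feel each lever gently with the fingers to tell how it lies, and flip it over, away from the robot, only if it is off; never switch off one that is running. Do not knock over or shove aside the pots standing about.

Things in the scene. Friction and masses are not known exactly. Their poses are not given: they have to be found in the camera images.
- mould1_c (a point): Closed plaster mould for mug handles, a whitish block 100 x 58 x 36 mm, 0.28 kg, lying flat on the table; two dark vent holes on top. This point is its centre (18 mm above its underside); x along its 100 mm length, y across the 58 mm width, z up. Not every start has all four; all are alike and either end may face the back.
- mould2_c (a point): Closed plaster mould for mug handles, a whitish block 100 x 58 x 36 mm, 0.28 kg, lying flat on the table; two dark vent holes on top. This point is its centre (18 mm above its underside); x along its 100 mm length, y across the 58 mm width, z up. Not every start has all four; all are alike and either end may face the back.
- mould3_c (a point): Closed plaster mould for mug handles, a whitish block 100 x 58 x 36 mm, 0.28 kg, lying flat on the table; two dark vent holes on top. This point is its centre (18 mm above its underside); x along its 100 mm length, y across the 58 mm width, z up. Not every start has all four; all are alike and either end may face the back.
- mould4_c (a point): Closed plaster mould for mug handles, a whitish block 100 x 58 x 36 mm, 0.28 kg, lying flat on the table; two dark vent holes on top. This point is its centre (18 mm above its underside); x along its 100 mm length, y across the 58 mm width, z up. Not every start has all four; all are alike and either end may face the back.
- pocket1 (a point): Pocket 1 of the aluminium casting rig (row of four, 100 mm apart along the rig's y; pocket 1 is the one at the robot's right). This point is the centre of the pocket's floor, 8 mm above the table; x (105 mm long) points away from the clamp, to the back; y across (63 mm wide); z up. Walls rise 12 mm above the floor, 37 mm thick between pockets; a round dark seal and feed hole on the floor. Any mould fits any pocket; a seated mould's centre is 18 mm above this point.
- clamp1 (a joint): Swing clamp at the near end of pocket 1: captive bolt, black T-handle on top, steel dog below turning with it. 0 = open, dog along the rig's +y, clear of the pocket; grows clockwise from above to the end stop at 1.57, dog over the mould's end (its rubber foot 2.5 mm above a seated mould's top; a mould not fully down stops it). Starts at 0.1 to 0.5. Friction 0.12 Nm, no spring: stays where left.
- handle1 (a point): Centre of clamp 1's T-handle, on the bolt's axis 82 mm in front of the pocket's centre, 81.5 mm above the table. The handle is a bar 60 mm long, 13 mm thick, 26 mm high (70.5 to 96.5 mm above the table), its length along this point's y, which is also the way the dog points. The dog's top is 64.5 mm above the table; the dog reaches 50 mm from the axis; free air all round above that.
- pocket2 (a point): Pocket 2 of the aluminium casting rig (row of four, 100 mm apart along the rig's y; pocket 1 is the one at the robot's right). This point is the centre of the pocket's floor, 8 mm above the table; x (105 mm long) points away from the clamp, to the back; y across (63 mm wide); z up. Walls rise 12 mm above the floor, 37 mm thick between pockets; a round dark seal and feed hole on the floor. Any mould fits any pocket; a seated mould's centre is 18 mm above this point.
- clamp2 (a joint): Swing clamp at the near end of pocket 2: captive bolt, black T-handle on top, steel dog below turning with it. 0 = open, dog along the rig's +y, clear of the pocket; grows clockwise from above to the end stop at 1.57, dog over the mould's end (its rubber foot 2.5 mm above a seated mould's top; a mould not fully down stops it). Starts at 0.1 to 0.5. Friction 0.12 Nm, no spring: stays where left.
- handle2 (a point): Centre of clamp 2's T-handle, on the bolt's axis 82 mm in front of the pocket's centre, 81.5 mm above the table. The handle is a bar 60 mm long, 13 mm thick, 26 mm high (70.5 to 96.5 mm above the table), its length along this point's y, which is also the way the dog points. The dog's top is 64.5 mm above the table; the dog reaches 50 mm from the axis; free air all round above that.
- pocket3 (a point): Pocket 3 of the aluminium casting rig (row of four, 100 mm apart along the rig's y; pocket 1 is the one at the robot's right). This point is the centre of the pocket's floor, 8 mm above the table; x (105 mm long) points away from the clamp, to the back; y across (63 mm wide); z up. Walls rise 12 mm above the floor, 37 mm thick between pockets; a round dark seal and feed hole on the floor. Any mould fits any pocket; a seated mould's centre is 18 mm above this point.
- clamp3 (a joint): Swing clamp at the near end of pocket 3: captive bolt, black T-handle on top, steel dog below turning with it. 0 = open, dog along the rig's +y, clear of the pocket; grows clockwise from above to the end stop at 1.57, dog over the mould's end (its rubber foot 2.5 mm above a seated mould's top; a mould not fully down stops it). Starts at 0.1 to 0.5. Friction 0.12 Nm, no spring: stays where left.
- handle3 (a point): Centre of clamp 3's T-handle, on the bolt's axis 82 mm in front of the pocket's centre, 81.5 mm above the table. The handle is a bar 60 mm long, 13 mm thick, 26 mm high (70.5 to 96.5 mm above the table), its length along this point's y, which is also the way the dog points. The dog's top is 64.5 mm above the table; the dog reaches 50 mm from the axis; free air all round above that.
- pocket4 (a point): Pocket 4 of the aluminium casting rig (row of four, 100 mm apart along the rig's y; pocket 1 is the one at the robot's right). This point is the centre of the pocket's floor, 8 mm above the table; x (105 mm long) points away from the clamp, to the back; y across (63 mm wide); z up. Walls rise 12 mm above the floor, 37 mm thick between pockets; a round dark seal and feed hole on the floor. Any mould fits any pocket; a seated mould's centre is 18 mm above this point.
- clamp4 (a joint): Swing clamp at the near end of pocket 4: captive bolt, black T-handle on top, steel dog below turning with it. 0 = open, dog along the rig's +y, clear of the pocket; grows clockwise from above to the end stop at 1.57, dog over the mould's end (its rubber foot 2.5 mm above a seated mould's top; a mould not fully down stops it). Starts at 0.1 to 0.5. Friction 0.12 Nm, no spring: stays where left.
- handle4 (a point): Centre of clamp 4's T-handle, on the bolt's axis 82 mm in front of the pocket's centre, 81.5 mm above the table. The handle is a bar 60 mm long, 13 mm thick, 26 mm high (70.5 to 96.5 mm above the table), its length along this point's y, which is also the way the dog points. The dog's top is 64.5 mm above the table; the dog reaches 50 mm from the axis; free air all round above that.
- switchbox: Grey switch box of the slip tank, 130 x 190 x 70 mm high, fixed to the table, with a black top panel; origin under its centre on the table, x away from the robot (towards the dark brown pilot lamps, both dead), y left, z up. Three low guard bars on top (to 84 mm above the table) stand between and beside the two toggles, along x, at y = -75, 0 and 75 mm.
- stirrer_toggle: The stirrer's toggle, the left one seen from the robot (box y = 42 mm): black lever 11 mm thick with a 16 mm ball at its end, 51 mm long from its pivot, which is this origin, 70 mm above the table at box x = 0. z along the lever, y is the pivot axis. It leans 0.24 rad towards -x of the box (the robot side) when OFF and 0.24 rad towards +x (the lamps) when ON, and snaps over when pushed past upright; about 3 N at the ball to start it. At its stops it is rigid.
- stirrer_tip (a point): Centre of the ball of the stirrer's toggle, 45 mm from the pivot: about 11 mm towards box -x when OFF, 11 mm towards +x when ON, 114 mm above the table.
- pump_toggle: The pump's toggle, the right one seen from the robot (box y = -42 mm): black lever 11 mm thick with a 16 mm ball at its end, 51 mm long from its pivot, which is this origin, 70 mm above the table at box x = 0. z along the lever, y is the pivot axis. It leans 0.24 rad towards -x of the box (the robot side) when OFF and 0.24 rad towards +x (the lamps) when ON, and snaps over when pushed past upright; about 3 N at the ball to start it. At its stops it is rigid.
- pump_tip (a point): Centre of the ball of the pump's toggle, 45 mm from the pivot: about 11 mm towards box -x when OFF, 11 mm towards +x when ON, 114 mm above the table.
- mug: White mug, 95 mm high, 80 mm across, handle at its y; bystander. Origin at its foot.
- greenjar: Grey unfired round jar, 82 mm high, 100 mm across; bystander. Origin at its foot.
- glaze_bottle: White bottle, 160 mm high, 66 mm across; bystander. Origin at its foot.
Things that resemble listed ones, but are neither listed nor needed, are in the scene too. Leave any blue look-alike of the switchbox alone. Leave any yellow look-alike of the part that bears mould1_c alone.

How it is judged:
On the way, in this order (a step that is already met when the one before it is completed fails the run):
1. every mould sits flat and square in a pocket (((horizontal distance between mould1_c and pocket1 below 0.006 m and z of mould1_c in the frame of pocket1 below 0.021 m) or (horizontal distance between mould1_c and pocket2 below 0.006 m and z of mould1_c in the frame of pocket2 below 0.021 m) or (horizontal distance between mould1_c and pocket3 below 0.006 m and z of mould1_c in the frame of pocket3 below 0.021 m) or (horizontal distance between mould1_c and pocket4 below 0.006 m and z of mould1_c in the frame of pocket4 below 0.021 m)) and ((horizontal distance between mould2_c and pocket1 below 0.006 m and z of mould2_c in the frame of pocket1 below 0.021 m) or (horizontal distance between mould2_c and pocket2 below 0.006 m and z of mould2_c in the frame of pocket2 below 0.021 m) or (horizontal distance between mould2_c and pocket3 below 0.006 m and z of mould2_c in the frame of pocket3 below 0.021 m) or (horizontal distance between mould2_c and pocket4 below 0.006 m and z of mould2_c in the frame of pocket4 below 0.021 m)) and ((horizontal distance between mould3_c and pocket1 below 0.006 m and z of mould3_c in the frame of pocket1 below 0.021 m) or (horizontal distance between mould3_c and pocket2 below 0.006 m and z of mould3_c in the frame of pocket2 below 0.021 m) or (horizontal distance between mould3_c and pocket3 below 0.006 m and z of mould3_c in the frame of pocket3 below 0.021 m) or (horizontal distance between mould3_c and pocket4 below 0.006 m and z of mould3_c in the frame of pocket4 below 0.021 m)) and ((horizontal distance between mould4_c and pocket1 below 0.006 m and z of mould4_c in the frame of pocket1 below 0.021 m) or (horizontal distance between mould4_c and pocket2 below 0.006 m and z of mould4_c in the frame of pocket2 below 0.021 m) or (horizontal distance between mould4_c and pocket3 below 0.006 m and z of mould4_c in the frame of pocket3 below 0.021 m) or (horizontal distance between mould4_c and pocket4 below 0.006 m and z of mould4_c in the frame of pocket4 below 0.021 m))), for 0.2 s.
2. every loaded pocket's clamp is at its end stop over its mould (((horizontal distance between mould1_c and pocket1 below 0.006 m and z of mould1_c in the frame of pocket1 below 0.021 m and value of joint clamp1 above 1.47 rad) or (horizontal distance between mould1_c and pocket2 below 0.006 m and z of mould1_c in the frame of pocket2 below 0.021 m and value of joint clamp2 above 1.47 rad) or (horizontal distance between mould1_c and pocket3 below 0.006 m and z of mould1_c in the frame of pocket3 below 0.021 m and value of joint clamp3 above 1.47 rad) or (horizontal distance between mould1_c and pocket4 below 0.006 m and z of mould1_c in the frame of pocket4 below 0.021 m and value of joint clamp4 above 1.47 rad)) and ((horizontal distance between mould2_c and pocket1 below 0.006 m and z of mould2_c in the frame of pocket1 below 0.021 m and value of joint clamp1 above 1.47 rad) or (horizontal distance between mould2_c and pocket2 below 0.006 m and z of mould2_c in the frame of pocket2 below 0.021 m and value of joint clamp2 above 1.47 rad) or (horizontal distance between mould2_c and pocket3 below 0.006 m and z of mould2_c in the frame of pocket3 below 0.021 m and value of joint clamp3 above 1.47 rad) or (horizontal distance between mould2_c and pocket4 below 0.006 m and z of mould2_c in the frame of pocket4 below 0.021 m and value of joint clamp4 above 1.47 rad)) and ((horizontal distance between mould3_c and pocket1 below 0.006 m and z of mould3_c in the frame of pocket1 below 0.021 m and value of joint clamp1 above 1.47 rad) or (horizontal distance between mould3_c and pocket2 below 0.006 m and z of mould3_c in the frame of pocket2 below 0.021 m and value of joint clamp2 above 1.47 rad) or (horizontal distance between mould3_c and pocket3 below 0.006 m and z of mould3_c in the frame of pocket3 below 0.021 m and value of joint clamp3 above 1.47 rad) or (horizontal distance between mould3_c and pocket4 below 0.006 m and z of mould3_c in the frame of pocket4 below 0.021 m and value of joint clamp4 above 1.47 rad)) and ((horizontal distance between mould4_c and pocket1 below 0.006 m and z of mould4_c in the frame of pocket1 below 0.021 m and value of joint clamp1 above 1.47 rad) or (horizontal distance between mould4_c and pocket2 below 0.006 m and z of mould4_c in the frame of pocket2 below 0.021 m and value of joint clamp2 above 1.47 rad) or (horizontal distance between mould4_c and pocket3 below 0.006 m and z of mould4_c in the frame of pocket3 below 0.021 m and value of joint clamp3 above 1.47 rad) or (horizontal distance between mould4_c and pocket4 below 0.006 m and z of mould4_c in the frame of pocket4 below 0.021 m and value of joint clamp4 above 1.47 rad))), for 0.2 s.
3. the fingers have touched the stirrer's toggle (contact force between the fingers and stirrer_toggle above 0.5 N).
4. the fingers have touched the pump's toggle (contact force between the fingers and pump_toggle above 0.5 N).
At the end, for the whole second after the job is handed in: Every mould present sits in a pocket (its centre within 6 mm of the pocket's, no more than 3 mm high) with that pocket's clamp within 0.1 rad of its end stop, and both toggles lean to the on side (ball at least 6 mm past upright) (all of step 2 and x of each of stirrer_tip, pump_tip in the frame of switchbox above 0.006 m); the robot touches nothing.
It fails at once if the mug, the grey jar or the bottle is knocked over or shoved more than 5 cm (angle between any of mug, greenjar, glaze_bottle's own z axis and vertical above 0.6 rad or distance of any of mug, greenjar, glaze_bottle from where it was at the start of the episode above 0.05 m).
It fails at once if a toggle found on is switched off ((x of stirrer_tip in the frame of switchbox below -0.004 m and distance of stirrer_tip from where it was at the start of the episode above 0.0125 m) or (x of pump_tip in the frame of switchbox below -0.004 m and distance of pump_tip from where it was at the start of the episode above 0.0125 m)).
It fails at once if a toggle's lever is forced (over 40 N) (contact force between the fingers and stirrer_toggle above 40 N or contact force between the fingers and pump_toggle above 40 N).
Of mould1, mould2, mould3, mould4 only 2 to 4 are there at a start; the rules pass over those that are not, and their reading is None.
At some moment in a run one of mould1, mould2, mould3, mould4 may be knocked a few centimetres aside while the robot is not near it.
Once in a run the grip may slacken for a moment while it holds something.
It also fails if it takes over 210 s, if anything falls off the work surface, if the arm or the gripper's body presses on something with over 40 N, if the wrist force passes 120 N, or if a joint passes its speed limit or range.

ROBOT

A 6-joint arm with a two-finger parallel gripper is mounted at the origin on the work surface. World frame = base frame: x ahead of the robot, y to its left, z up, the work surface at z = 0. Lengths are in m, angles in rad, forces in N, time in s.
With the tool pointing down it reaches from about 0.3 to 0.875 m from the base axis. Payload 4.2 kg.
Tool frame: the origin (TCP) lies midway between the tips of the shut fingers; the grasp point (between the pads) lies 19 mm behind it (ctrl.hold_point_z is the distance from the TCP to the grasp point, in m); y points along the fingers, z is the direction in which the jaws open and shut, and the axes are right-handed (so a half turn about y gives the same grasp; the last joint's range is limited). The gripper opens to 85 mm and grips with 20 to 120 N. Pads are 22 mm wide; open, the fingers measure 114 mm over their backs; the gripper's body (76 mm by 85 mm) begins 54 mm behind the grasp point. The pads swing forward as they close: fully open they stand 13 mm farther back than shut.
Start: joints at [-1.141, 0.32, 1.565, -0, 1.257, -0.02], TCP at [0.25, -0.518, 0.202] pointing down, gripper open.
Joint ranges: [-3.11, 3.11], [-0.84, 2.01], [0.21, 2.61], [-1.34, 4.49], [0.05, 2.63], [-2.56, 2.56]. Speed limits (rad/s): [2.57, 2.57, 3.14, 3.14, 3.14, 3.14].

INTERFACE

Orientations are given as [roll, pitch, yaw] about the fixed x, y, z axes, in that order (R = Rz(yaw) Ry(pitch) Rx(roll)).
In Python, from cell import ctrl, get_image, job gives the robot as it stands.
- The arm moves only by the shell command python3 -m handwheel 'ROWS' [FORCE]. ROWS is a JSON object of lists of equal length, an entry for each row: "xyz": the shift along the world's x, y, z in mm, a list of three; "dr": the turn, a rotation vector about the world's x, y, z in rad, a list of three; "hand": the closure in counts, from 0 (fully open) to 255 (shut). A call has 1 to 20 rows; each row is the pose to reach, as a shift and turn from the pose commanded when the call began; what a row does not reach only later rows make up. A row lasts 1/8 s, in which the tool goes at most 62.5 mm and 10.7 degrees, less where a joint would pass 70% of its speed; a pose out of reach is approached as far as the arm can. A call with a gripper value outside its range is refused whole. The fingers move at their own pace and stop on an object; FORCE is the grip in N (left out, the last holds). Time passes only in rows, so rows that repeat a pose let the fingers close. It gives the time, the measured TCP pose, the force and the opening at its end, in the units of the state.
- ctrl.read_state(): the state, without advancing time (a new reading comes with each control period).
- get_image(name): name is "scene" or "side" or "wrist"; returns a dict with "frame" (420x560x3 uint8, red, green, blue), "fx", "fy", "cx", "cy" (pixels), "k1" (the pictures are not rectified: a ray, as slopes to the right and down, at radius r is drawn at 1 + k1 r^2 times it, then the intrinsics apply), "R" (3x3) and "t" (3): a world point X has camera coordinates R X + t. Camera axes: x right, y down, z forward; pixel columns grow to the right and rows downward; lengths in m; the calibration is good to about 2 mm. A picture is of the moment at which its call begins. There is no depth.
- job.job_done(): hands the job in, once; it reports no verdict.
The state is a dict: "time": time; "joint_positions": joint angles; "joint_velocities": joint speeds; "tau": joint torques, N m; "position": TCP position; "tcp_rot": TCP orientation; "wrist_force": force on the tool from outside, world axes, zero at the start; "moment": the same for the moment, N m; "grip_width": opening from 0.0 (shut) to 1.0 (fully open).
Only numpy, scipy, OpenCV 4.12 (cv2) and the standard library are available. Lean on these libraries where they do the work, as an engineer would, in place of code of your own. Each camera call takes 0.05 s, during which the arm holds its last target.

## Working session

There is one attempt and no reset: what is moved stays moved. The work goes in short steps, Python scripts to look and compute and a shell command to move; the robot and the scene stay as the last step left them, time stands still between calls to the robot, and variables do not carry over. Pictures are saved under pics/ and viewed, and the job is handed in when it is done.

```bash
ls; mkdir -p pics; cat > h.py <<'E'
import numpy as np, cv2
from cell import ctrl, get_image, job
def save(name,fn):
    im=get_image(name); cv2.imwrite('pics/'+fn,im['frame'][:,:,::-1]); 
    np.savez('pics/'+fn[:-4]+'.npz',**im); return im
def load(fn): return dict(np.load('pics/'+fn+'.npz'))
def undist(im,uv):
    uv=np.atleast_2d(np.array(uv,float)); x=(uv[:,0]-im['cx'])/im['fx']; y=(uv[:,1]-im['cy'])/im['fy']
    K=np.eye(3); d=np.array([float(im['k1']),0,0,0])
    return cv2.undistortPoints(np.stack([x,y],1).reshape(-1,1,2),K,d).reshape(-1,2)
def ray(im,uv,z):
    s=undist(im,uv); R=im['R'];t=im['t']; c=-R.T@t
    d=np.c_[s,np.ones(len(s))]@R
    k=(z-c[2])/d[:,2]; return c+k[:,None]*d
def proj(im,X):
    X=np.atleast_2d(X); c=X@im['R'].T+im['t']; s=c[:,:2]/c[:,2:]; r2=(s**2).sum(1,keepdims=True); s=s*(1+im['k1']*r2)
    return s*[im['fx'],im['fy']]+[im['cx'],im['cy']]
def st():
    s=ctrl.read_state(); print({k:(np.round(v,4).tolist() if not isinstance(v,(int,float)) else round(v,4)) for k,v in s.items()})
E
python3 - <<'E'
from h import *
for n in ['scene','side','wrist']:
    im=save(n,n+'0.png'); print(n,(-im['R'].T@im['t']).round(3),im['R'].round(3).tolist(),im['fx'],im['k1'])
st(); print(ctrl.hold_point_z)
E
```

```text
pics
scene [1.427 0.46  1.273] [[-0.466, 0.885, 0.018], [0.679, 0.37, -0.635], [-0.568, -0.284, -0.773]] 399.0352987101062 -0.07694278013373113
side [0.502 0.977 0.729] [[-0.996, -0.085, -0.024], [-0.026, 0.539, -0.842], [0.085, -0.838, -0.539]] 382.28079812515347 -0.10583998822848638
wrist [ 0.314 -0.486  0.373] [[0.434, -0.901, -0.001], [-0.864, -0.416, 0.284], [-0.256, -0.122, -0.959]] 295.49174473408704 -0.0228400190257818
{'time': 0.15, 'joint_positions': [-1.141, 0.3201, 1.5654, -0.0, 1.2574, -0.02], 'joint_velocities': [-0.0009, -0.0025, -0.0038, 0.0004, 0.0012, 0.0012], 'tau': [0.0001, -41.5842, -23.4346, -0.0, 0.006, 0.0], 'position': [0.2498, -0.5174, 0.2017], 'tcp_rot': [-1.5722, 0.0, -2.6918], 'wrist_force': [-0.5272, 0.158, -0.3908], 'moment': [0.0303, 0.0167, 0.0083], 'grip_width': 1.0011}
0.0187
```

View pics/scene0.png

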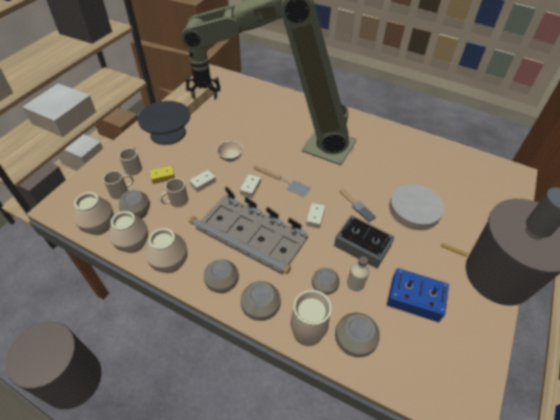

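View pics/side0.png

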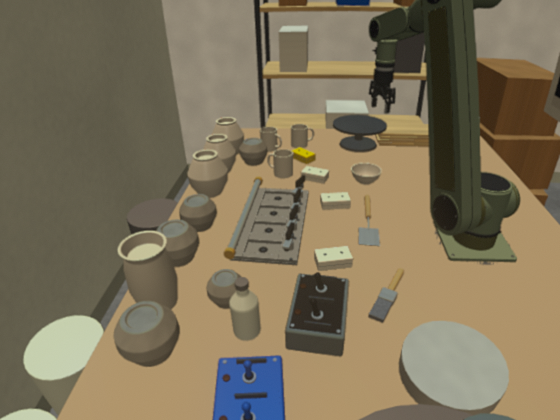

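View pics/wrist0.png

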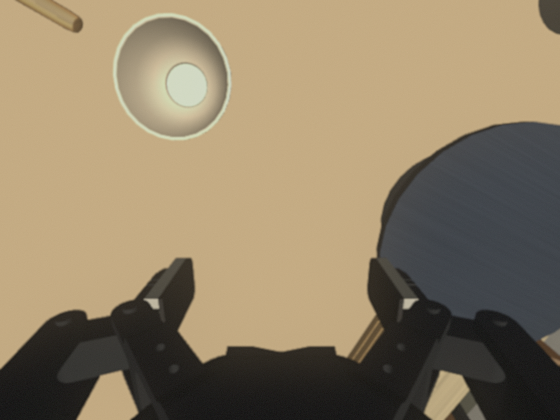

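The scene view shows three whitish moulds at about (203,180), (250,185) and (316,214), the yellow decoy at (162,174), the rig around (250,232) and the switch box at (364,240). The blue decoy box is at (418,293). Next I'll measure them.

```bash
python3 - <<'E'
from h import *
for n,(x0,y0,x1,y1) in {'scene0':(140,140,400,280),'side0':(220,130,370,360)}.items():
    f=load(n)['frame'][y0:y1,x0:x1]; s=3 if n=='scene0' else 2.6
    cv2.imwrite('pics/z_'+n+'.png',cv2.resize(f,None,fx=s,fy=s,interpolation=cv2.INTER_CUBIC)[:,:,::-1])
im=load('scene0');f=im['frame']; hsv=cv2.cvtColor(f,cv2.COLOR_RGB2HSV)
m=((hsv[...,1]<75)&(hsv[...,2]>165)).astype(np.uint8)
for n in ['scene0','side0']:
  im=load(n);f=im['frame']; hsv=cv2.cvtColor(f,cv2.COLOR_RGB2HSV)
  m=((hsv[...,1]<80)&(hsv[...,2]>170)).astype(np.uint8)
  c,_=cv2.findContours(m,cv2.RETR_EXTERNAL,cv2.CHAIN_APPROX_NONE)
  for k in c:
    a=cv2.contourArea(k)
    if 60<a<1500:
        P=ray(im,k.reshape(-1,2),0.036); r=cv2.minAreaRect((P[:,:2]*1000).astype(np.float32))
        print(n,a,k.reshape(-1,2).mean(0).round(),np.round(r[0]),np.round(r[1]),round(r[2],1))
E
```

```text
scene0 62.0 [ 11. 204.] [ 1016. -1008.] [52. 43.] 67.9
scene0 135.5 [ 23. 163.] [  814. -1166.] [ 44. 165.] 81.3
scene0 327.0 [ 84. 143.] [  575. -1011.] [ 99. 158.] 89.9
scene0 251.5 [ 23. 148.] [  737. -1255.] [ 47. 258.] 88.8
scene0 100.0 [178.  96.] [  56. -849.] [80. 91.] 8.5
scene0 335.5 [111.  90.] [  190. -1219.] [138. 306.] 86.8
scene0 1247.5 [69. 93.] [  281. -1415.] [239. 478.] 90.0
scene0 513.5 [44. 58.] [  122. -1834.] [192. 522.] 83.3
side0 378.0 [ 28. 416.] [1041.  667.] [120.  23.] 10.8
side0 413.5 [333. 254.] [445. 127.] [99. 58.] 12.4
side0 992.0 [142. 245.] [1015.  120.] [141. 137.] 3.4
side0 207.0 [335. 196.] [ 429. -191.] [99. 59.] 8.5
side0 145.0 [314. 170.] [ 504. -390.] [60. 99.] 68.8
side0 415.0 [346. 106.] [  331. -1230.] [227. 230.] 89.9
side0 100.0 [293.  28.] [  844. -4835.] [466. 364.] 87.7
```

```bash
ls pics
```

```text
scene0.npz
scene0.png
side0.npz
side0.png
wrist0.npz
wrist0.png
z_scene0.png
z_side0.png
```

View zooms.

View pics/z_scene0.png

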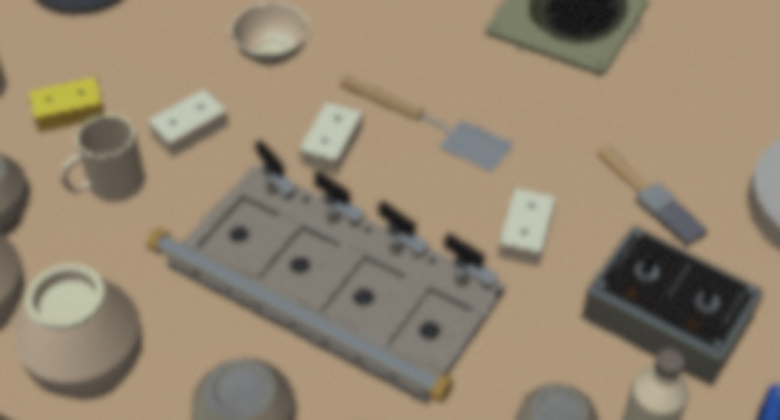

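View pics/z_side0.png

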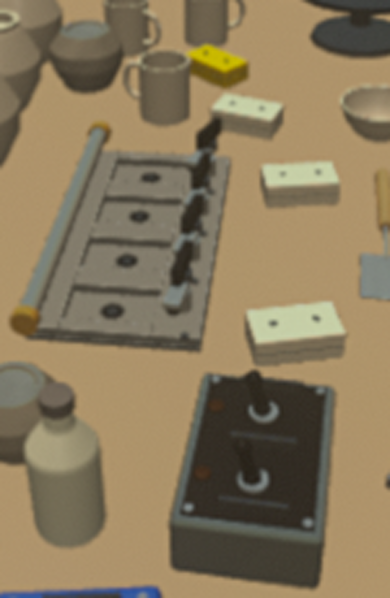

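Both zooms show the pocket holes and handles clearly. Next I'll get the hole centroids and triangulate the toggles roughly.

```bash
python3 - <<'E'
from h import *
seeds={'scene0':[(140+x/3,140+y/3) for x,y in [(239,234),(300,265),(364,297),(430,330)]],
'side0':[(220+x/2.6,130+y/2.6) for x,y in [(151,178),(140,216),(127,261),(112,311)]]}
for n,ss in seeds.items():
    im=load(n); g=cv2.cvtColor(im['frame'],cv2.COLOR_RGB2GRAY)
    L=[]
    for s in ss:
        x,y=int(round(s[0])),int(round(s[1])); w=g[y-7:y+8,x-7:x+8].astype(float)
        wt=np.clip(np.median(w)-15-w,0,None)
        _,lab=cv2.connectedComponents((wt>0).astype(np.uint8)); wt=wt*(lab==lab[7,7])
        yy,xx=np.mgrid[-7:8,-7:8]; L.append((x+(wt*xx).sum()/wt.sum(),y+(wt*yy).sum()/wt.sum()))
    P=ray(im,L,0.008); print(n,np.round(L,1).tolist(),(P*1000).round(1)[:,:2].tolist(), (np.diff(P[:,:2],axis=0)*1000).round(1).tolist(), np.degrees(np.arctan2(*(P[3]-P[0])[:2])))
E
```

```text
scene0 [[219.2, 217.6], [239.5, 227.9], [260.8, 238.6], [282.8, 249.7]] [[635.5, -209.8], [640.8, -110.0], [646.0, -10.2], [651.5, 89.4]] [[5.3, 99.8], [5.2, 99.8], [5.5, 99.6]] 3.0592285082840185
side0 [[277.5, 197.9], [273.2, 212.9], [268.3, 229.9], [262.8, 249.3]] [[636.3, -215.3], [641.8, -115.0], [647.1, -14.8], [652.4, 85.3]] [[5.5, 100.3], [5.3, 100.2], [5.3, 100.1]] 3.0725265449011077
```

Holes come out exactly 100 mm apart, with the rig yawed about -3.06°. The side-view mould rectangles measure 99x58, which matches. I'll move above mould C (504,-390, axis -21.2°) for a wrist look.

```bash
python3 -m handwheel '{"xyz":[[254,128,0],[254,128,0],[254,128,0],[254,128,0],[254,128,0],[254,128,0],[254,128,0],[254,128,0]],"dr":[[0,0,-0.82],[0,0,-0.82],[0,0,-0.82],[0,0,-0.82],[0,0,-0.82],[0,0,-0.82],[0,0,-0.82],[0,0,-0.82]],"hand":[0,0,0,0,0,0,0,0]}' 60
cat >> h.py <<'E'
def mould(im,z=0.036,near=None):
    hsv=cv2.cvtColor(im['frame'],cv2.COLOR_RGB2HSV)
    m=((hsv[...,1]<80)&(hsv[...,2]>150)).astype(np.uint8)
    c,_=cv2.findContours(m,cv2.RETR_EXTERNAL,cv2.CHAIN_APPROX_NONE)
    for k in c:
        if cv2.contourArea(k)>1000:
            P=ray(im,k.reshape(-1,2),z); r=cv2.minAreaRect((P[:,:2]*1000).astype(np.float32))
            a=r[2]+(90 if r[1][0]<r[1][1] else 0); a=(a+90)%180-90
            print('mould',np.round(r[0],1),np.round(r[1],1),'axis deg',round(a,2))
def tcp():
    s=ctrl.read_state(); yaw=np.degrees(s['tcp_rot'][2]); print('t',round(s['time'],2),'tcp',np.round(np.array(s['position'])*1000,1),'a',round((yaw+90)%180-90,2),'rp',np.round(s['tcp_rot'][:2],3),'F',np.round(s['wrist_force'],1),'w',round(s['grip_width'],3),'q',np.round(s['joint_positions'],2))
E
python3 - <<'E'
from h import *
im=save('wrist','w1.png'); mould(im); tcp()
E
```

```text
time: 1.15
position: [0.5028, -0.3906, 0.2024]
tcp_rot: [-1.57, -0.0, 2.77]
wrist_force: [-0.4, -0.4, 0.9]
grip_width: 1.003
mould [ 298.9 -374. ] [129.3  97.6] axis deg 59.9
mould [ 501.7 -386.9] [ 59.4 102.8] axis deg -20.12
mould [ 641.7 -422.4] [97.6 92.6] axis deg 68.56
t 1.2 tcp [ 502.8 -390.6  202.5] a -21.3 rp [-1.571 -0.   ] F [-0.4  0.4 -0.1] w 0.997 q [-0.68  0.42  1.41 -0.    1.31  1.26]
```

View pics/w1.png

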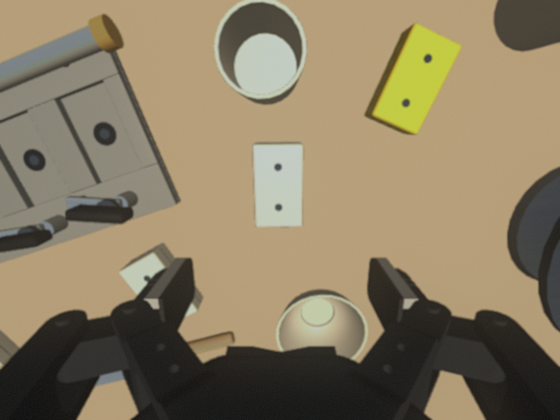

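The wrist view shows mould C at (278,185), the mug above it at (262,50), the bowl below at (322,330) and mould B at the lower left. I'll refine using only the bright top face, plus the pixel profile.

```bash
python3 - <<'E'
from h import *
im=load('w1'); hsv=cv2.cvtColor(im['frame'],cv2.COLOR_RGB2HSV)
print(im['frame'][205:235,265].sum(1)//3, hsv[205:235,265,1]); print(im['frame'][180,245:310].sum(1)//3, hsv[180,245:310,1])
print(im['frame'][135:150,265].sum(1)//3)
E
```

```text
[195 196 195 196 195 195 194 194 195 196 195 195 194 195 194 194 195 196
 195 194 190 177 162 156 154 156 156 155 155 155] [19 19 19 19 20 20 20 21 21 20 21 20 21 21 23 21 23 22 23 23 24 35 64 82
 84 83 83 84 85 85]
[154 157 155 155 155 155 155 149 147 167 188 196 197 197 197 198 197 197
 198 196 196 196 197 196 196 197 197 198 197 196 197 197 197 197 197 197
 197 197 197 197 196 197 197 196 197 197 197 196 197 198 196 196 197 197
 198 195 185 167 157 156 154 156 155 155 155] [83 82 82 83 82 84 84 82 65 36 18 14 14 15 13 14 14 14 14 14 14 13 15 13
 14 15 15 15 15 15 13 13 15 14 15 14 13 15 14 14 14 14 14 14 14 14 14 14
 15 13 14 13 14 14 13 16 28 48 73 81 83 81 82 84 82]
[155 154 156 154 155 154 143 123 119 150 185 196 198 197 199]
```

```bash
python3 - <<'E'
from h import *
im=load('w1'); 
a=np.radians(-21.3); ux=np.array([np.cos(a),np.sin(a),0]); uy=np.array([-np.sin(a),np.cos(a),0]); c=np.array([.503,-.387,0.02])
for s in (1,-1):
    print('finger',[proj(im,c+ux*dx+uy*s*.057)[0].round().tolist() for dx in(-.012,.012)])
h=ray(im,[(278,167),(278,208)],.036)*1000; print('holes',h.round(1),h.mean(0).round(1),np.degrees(np.arctan2(*(h[0]-h[1])[[1,0]])))
print('bowl rim@.05',ray(im,[(322,295),(322,370),(277,330),(367,330)],.05).round(3).tolist())
print('mug rim',ray(im,[(260,0),(260,98),(216,50),(305,50)],.095).round(3).tolist())
E
```

```text
finger [[231.0, 192.0], [230.0, 173.0]]
finger [[324.0, 192.0], [325.0, 173.0]]
holes [[ 522.5 -395.6   36. ]
 [ 476.9 -377.6   36. ]] [ 499.7 -386.6   36. ] -21.484631721115427
bowl rim@.05 [[0.355, -0.389, 0.05], [0.242, -0.35, 0.05], [0.326, -0.317, 0.05], [0.283, -0.427, 0.05]]
mug rim [[0.664, -0.436, 0.095], [0.594, -0.407, 0.095], [0.643, -0.387, 0.095], [0.616, -0.457, 0.095]]
```

```bash
python3 -m handwheel '{"xyz":[[0,3.5,-30],[0,3.5,-80],[0,3.5,-130],[0,3.5,-165],[0,3.5,-182],[0,3.5,-190],[0,3.5,-190],[0,3.5,-190],[0,3.5,-190],[0,3.5,-190],[0,3.5,-190],[0,3.5,-190],[0,3.5,-190]],"dr":[[0,0,0],[0,0,0],[0,0,0],[0,0,0],[0,0,0],[0,0,0],[0,0,0],[0,0,0],[0,0,0],[0,0,0],[0,0,0],[0,0,0],[0,0,0]],"hand":[0,0,0,0,0,0,0,255,255,255,255,255,255]}' 60
python3 - <<'E'
from h import *
im=save('wrist','w2.png'); mould(im); tcp()
E
```

```text
time: 2.82
position: [0.504, -0.3863, 0.0123]
tcp_rot: [-1.571, -0.0, 2.771]
wrist_force: [-0.0, -0.1, -0.1]
grip_width: -0.004
mould [ 515.8 -392.3] [58.1 76. ] axis deg -20.81
mould [ 617.5 -406.9] [90.2 18.1] axis deg 68.46
t 2.88 tcp [ 504.  -386.3   12.3] a -21.21 rp [-1.571 -0.   ] F [-0.2  0.1 -0.2] w 0.003 q [-0.67  0.58  1.66 -0.    0.91  1.27]
```

View pics/w2.png

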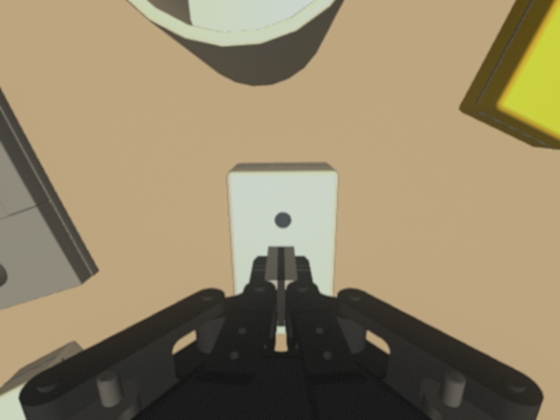

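```bash
python3 - <<'E'
from h import *
im=load('w2'); s=ctrl.read_state(); p=np.array(s['position']); print(proj(im,p),proj(im,p+[0,0,.019]),proj(im,p+[0,0,.05]))
im=save('side','s2.png'); f=im['frame'][100:260,240:440]; cv2.imwrite('pics/s2z.png',cv2.resize(f,None,fx=4,fy=3.7,interpolation=cv2.INTER_CUBIC)[:,:,::-1]); mould(im); print(proj(im,p))
tcp()
E
```

```text
[[280.13490999 239.33941813]] [[280.10930428 252.31399633]] [[280.05309705 280.86212936]]
mould [196.3 472. ] [220.3 221.8] axis deg -85.87
mould [1063.3  497.1] [171.5 182.9] axis deg -89.34
mould [1015.2  121.7] [146.3 141.5] axis deg 3.46
[[314.39721364 175.81984774]]
t 2.92 tcp [ 504.  -386.3   12.3] a -21.21 rp [-1.571 -0.   ] F [ 0.6 -0.3 -0.2] w -0.003 q [-0.67  0.58  1.66 -0.    0.91  1.27]
```

View pics/s2z.png

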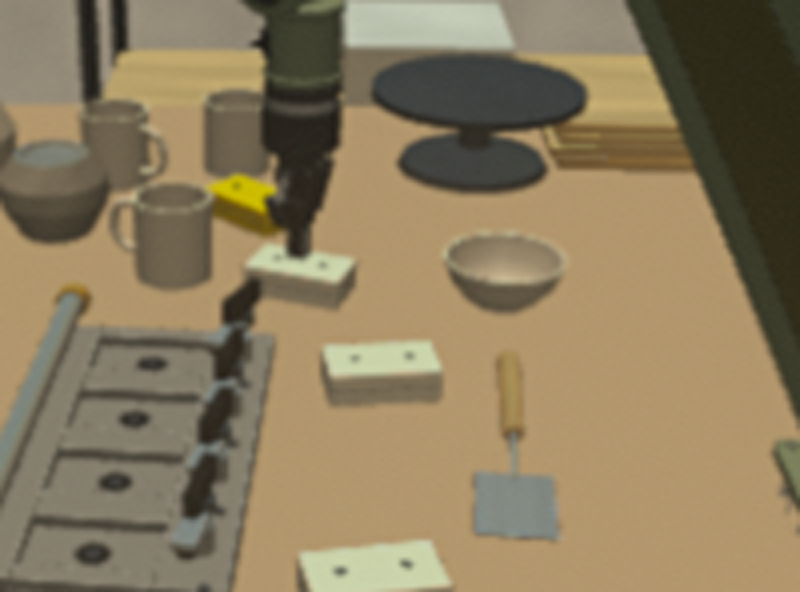

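The wrist and side views disagree with physics. The fingers read fully shut at TCP z=12, yet they appear over or inside the mould, so the grasp failed. I'll lift a little and look again.

```bash
python3 -m handwheel '{"xyz":[[0,0,20],[0,0,60],[0,0,60]],"dr":[[0,0,0],[0,0,0],[0,0,0]],"hand":[255,255,255]}' 60
python3 - <<'E'
from h import *
im=save('wrist','w3.png'); mould(im); tcp()
im=save('side','s3.png'); f=im['frame'][100:260,240:440]; cv2.imwrite('pics/s3z.png',cv2.resize(f,None,fx=4,fy=3.7,interpolation=cv2.INTER_CUBIC)[:,:,::-1])
E
```

```text
time: 3.3
position: [0.506, -0.3879, 0.0758]
tcp_rot: [-1.569, 0.007, 2.771]
wrist_force: [1.0, 0.7, -0.8]
grip_width: -0.003
mould [ 467.2 -184.5] [21.3 59.1] axis deg -82.51
mould [ 502.9 -387.6] [ 58.9 102.4] axis deg -20.99
mould [ 624.7 -414.2] [109.9  49. ] axis deg 68.62
t 3.35 tcp [ 504.7 -386.9   73.7] a -21.21 rp [-1.57   0.003] F [ 0.  -0.7 -0.5] w -0.001 q [-0.67  0.51  1.6  -0.    1.03  1.27]
```

View pics/w3.png

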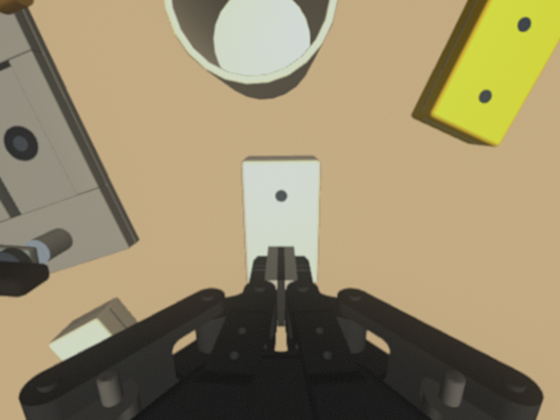

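View pics/s3z.png

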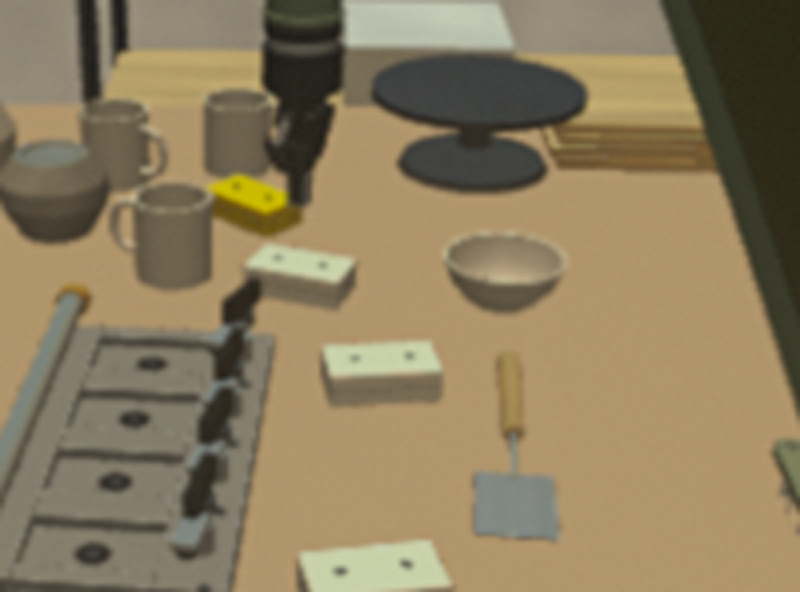

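```bash
python3 - <<'E'
from h import *
s=ctrl.read_state(); p=np.array(s['position'])
im=load('s3'); 
for dz in (0,.01,.02,.03,.04): print(dz,proj(im,p+[0,0,dz])[0].round(1), 'zoom',((proj(im,p+[0,0,dz])[0]-[240,100])*[4,3.7]).round(), 'wrist',proj(load('w3'),p+[0,0,dz])[0].round(), proj(load('w3'),p+[0.0103,-.004,dz])[0].round())
E
```

```text
0 [314.7 162.2] zoom [299. 230.] wrist [279. 241.] [279. 225.]
0.01 [314.8 159.9] zoom [299. 222.] wrist [279. 247.] [279. 230.]
0.02 [314.8 157.6] zoom [299. 213.] wrist [279. 254.] [279. 236.]
0.03 [314.9 155.3] zoom [300. 204.] wrist [279. 262.] [279. 243.]
0.04 [315.  152.9] zoom [300. 196.] wrist [279. 271.] [279. 251.]
```

Both views put the shut fingertips about 30 mm above the reported TCP, so the gripper closed in the air above the mould, which hasn't moved. I'll calibrate by gently touching the bare table with the shut fingers.

```bash
python3 -m handwheel '{"xyz":[[-35,13,0],[-70,26,0],[-70,26,-50],[-70,26,-85],[-70,26,-90],[-70,26,-90]],"dr":[[0,0,0],[0,0,0],[0,0,0],[0,0,0],[0,0,0],[0,0,0]],"hand":[255,255,255,255,255,255]}' 60
python3 - <<'E'
from h import *
tcp()
im=save('side','s4.png'); f=im['frame'][100:260,240:440]; cv2.imwrite('pics/s4z.png',cv2.resize(f,None,fx=4,fy=3.7,interpolation=cv2.INTER_CUBIC)[:,:,::-1])
E
```

```text
time: 4.15
position: [0.434, -0.3603, -0.0179]
tcp_rot: [-1.571, -0.001, 2.771]
wrist_force: [0.2, -0.4, -0.6]
grip_width: -0.0
t 4.15 tcp [ 434.  -360.3  -17.9] a -21.21 rp [-1.571e+00 -1.000e-03] F [ 0.2 -0.4 -0.6] w -0.0 q [-0.71  0.53  1.86 -0.    0.75  1.23]
```

View pics/s4z.png

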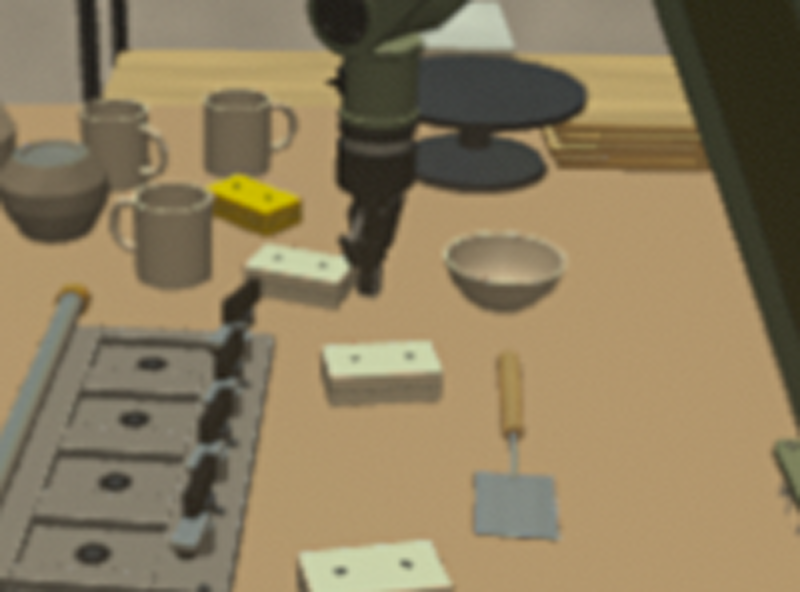

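No contact at a reported z of -18, so the offset is real. I'll step down to find the table.

```bash
python3 -m handwheel '{"xyz":[[0,0,-3],[0,0,-6],[0,0,-8],[0,0,-8]],"dr":[[0,0,0],[0,0,0],[0,0,0],[0,0,0]],"hand":[255,255,255,255]}' 60
python3 -m handwheel '{"xyz":[[0,0,-2],[0,0,-3],[0,0,-3]],"dr":[[0,0,0],[0,0,0],[0,0,0]],"hand":[255,255,255]}' 60
```

```text
time: 4.7
position: [0.434, -0.3603, -0.0257]
tcp_rot: [-1.571, -0.0, 2.771]
wrist_force: [-0.8, -0.5, -0.7]
grip_width: 0.0
time: 5.08
position: [0.4339, -0.3603, -0.0288]
tcp_rot: [-1.571, -0.0, 2.771]
wrist_force: [-0.2, 0.1, 0.3]
grip_width: -0.002
```

```bash
python3 -m handwheel '{"xyz":[[0,0,-1],[0,0,-2],[0,0,-2]],"dr":[[0,0,0],[0,0,0],[0,0,0]],"hand":[255,255,255]}' 60
python3 -m handwheel '{"xyz":[[0,0,-1],[0,0,-2],[0,0,-2]],"dr":[[0,0,0],[0,0,0],[0,0,0]],"hand":[255,255,255]}' 60
```

```text
time: 5.45
position: [0.4341, -0.3604, -0.029]
tcp_rot: [-1.571, 0.001, 2.771]
wrist_force: [-3.2, 2.9, 11.6]
grip_width: -0.003
time: 5.82
position: [0.4341, -0.3604, -0.029]
tcp_rot: [-1.57, 0.001, 2.771]
wrist_force: [-5.2, 4.4, 25.6]
grip_width: 0.0
```

The table is at reported z = -29.0, so true z = reported + 29. The correct grasp height is a reported z of about -19, and I'll redo the grasp there.

```bash
python3 -m handwheel '{"xyz":[[0,0,50],[0,0,105],[35,-13,105],[69.4,-26.8,105],[69.4,-26.8,105],[69.4,-26.8,70],[69.4,-26.8,40],[69.4,-26.8,20],[69.4,-26.8,14],[69.4,-26.8,14]],"dr":[[0,0,0],[0,0,0],[0,0,0],[0,0,0],[0,0,0],[0,0,0],[0,0,0],[0,0,0],[0,0,0],[0,0,0]],"hand":[255,128,0,0,0,0,0,0,0,0]}' 60
python3 -m handwheel '{"xyz":[[0,0,0],[0,0,0],[0,0,0],[0,0,0],[0,0,0],[0,0,0]],"dr":[[0,0,0],[0,0,0],[0,0,0],[0,0,0],[0,0,0],[0,0,0]],"hand":[255,255,255,255,255,255]}' 60
python3 - <<'E'
from h import *
im=save('wrist','w5.png'); mould(im); tcp()
E
```

```text
time: 7.08
position: [0.503, -0.3869, -0.0186]
tcp_rot: [-1.571, -0.001, 2.771]
wrist_force: [0.0, 0.1, -0.7]
grip_width: 0.995
time: 7.82
position: [0.5041, -0.3878, -0.0172]
tcp_rot: [-1.57, 0.002, 2.771]
wrist_force: [-1.0, 0.1, 6.1]
grip_width: 0.664
mould [ 507.6 -392.1] [62.4 86.6] axis deg -20.87
t 7.88 tcp [ 504.1 -387.7  -17.3] a -21.2 rp [-1.57   0.002] F [0.  0.5 5.3] w 0.661 q [-0.67  0.61  1.68 -0.    0.84  1.27]
```

View pics/w5.png

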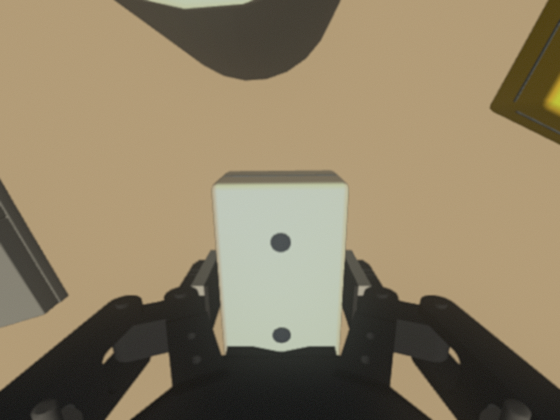

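Now the mould is gripped: width 0.66 × 85 = 56 mm, far top edge at row 184, holes at (281,242) and (281,335). I'll lift it and measure its offset in the hand.

```bash
python3 -m handwheel '{"xyz":[[0,0,20],[0,0,70],[0,0,130],[0,0,190],[0,0,200],[0,0,200]],"dr":[[0,0,0],[0,0,0],[0,0,0],[0,0,0],[0,0,0],[0,0,0]],"hand":[255,255,255,255,255,255]}' 60
cat >> h.py <<'E'
def inhand(im):
    # held mould: far top edge row and holes, relative to TCP along ux / uy, assuming top plane from TCP height
    s=ctrl.read_state(); p=np.array(s['position']); a=np.radians((np.degrees(s['tcp_rot'][2])+90)%180-90)
    ux=np.array([np.cos(a),np.sin(a)]); uy=np.array([-ux[1],ux[0]])
    hsv=cv2.cvtColor(im['frame'],cv2.COLOR_RGB2HSV); m=((hsv[...,1]<60)&(hsv[...,2]>140)).astype(np.uint8)
    c,_=cv2.findContours(m,cv2.RETR_CCOMP,cv2.CHAIN_APPROX_NONE)
    big=max([k for k in c if cv2.pointPolygonTest(k,(280.,215.),False)>0 or True],key=lambda k:cv2.contourArea(k)*(abs(k[:,0,0].mean()-280)<40))
    print('bbox',cv2.boundingRect(big))
    zt=p[2]+0.054   # top plane: tcp_r -19 <-> top 36 => +54 mm (z_r -18)
    hs=[k.reshape(-1,2).mean(0) for k in c if 60<cv2.contourArea(k)<900 and cv2.pointPolygonTest(big,tuple(map(float,k.reshape(-1,2).mean(0))),False)>0]
    g=cv2.GaussianBlur(im['frame'].mean(2),(3,3),0)
    for h in hs:
        q=ray(im,h,zt)[0][:2]-p[:2]; print('hole px',np.round(h,1),'rel ux,uy mm',round(1000*q@ux,1),round(1000*q@uy,1))
    for col in (240,320):
        prof=g[150:235,col].astype(float); i=np.argmax(np.diff(prof)); 
        q=ray(im,[(col,150.5+i)],zt)[0][:2]-p[:2]; print('edge col',col,'row',150.5+i,'rel ux',round(1000*q@ux,1))
E
python3 - <<'E'
from h import *
im=save('wrist','w6.png'); tcp(); inhand(im)
E
```

```text
time: 8.62
position: [0.5029, -0.3867, 0.1808]
tcp_rot: [-1.571, -0.001, 2.771]
wrist_force: [-0.4, -0.5, -3.5]
grip_width: 0.665
t 8.68 tcp [ 502.4 -386.2  179.3] a -21.21 rp [-1.572 -0.004] F [ 0.8  0.8 -3.6] w 0.668 q [-0.67  0.43  1.45 -0.    1.26  1.27]
bbox (212, 182, 137, 173)
hole px [281.1 334.6] rel ux,uy mm -27.1 -0.7
hole px [280.3 241.9] rel ux,uy mm 21.3 -0.4
edge col 240 row 183.5 rel ux 47.2
edge col 320 row 182.5 rel ux 47.6
```

View pics/w6.png

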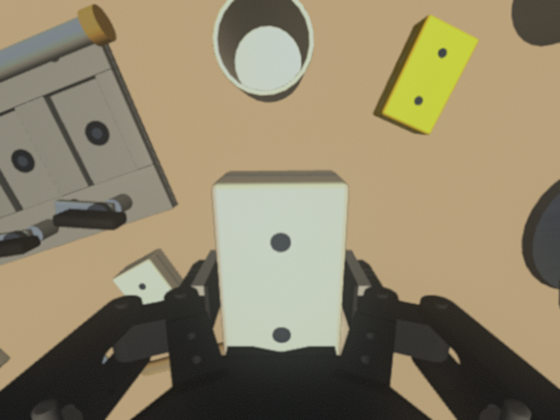

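The mould is held square with its centre 2.7 mm behind the TCP along the axis; edge and holes agree. Next I'll hover short of pocket 1 to measure it with the wrist camera.

```bash
python3 -m handwheel '{"xyz":[[8,60,0],[16,120,0],[23.5,180,0],[23.5,180,0],[23.5,180,0],[23.5,180,0],[23.5,180,0]],"dr":[[0,0,0.11],[0,0,0.22],[0,0,0.317],[0,0,0.317],[0,0,0.317],[0,0,0.317],[0,0,0.317]],"hand":[255,255,255,255,255,255,255]}' 60
python3 - <<'E'
from h import *
im=save('wrist','w7.png'); tcp(); inhand(im)
E
```

```text
time: 9.55
position: [0.5266, -0.2082, 0.1808]
tcp_rot: [-1.571, -0.001, 3.086]
wrist_force: [-0.4, 0.6, -3.7]
grip_width: 0.665
t 9.6 tcp [ 526.6 -208.1  181. ] a -3.15 rp [-1.571e+00 -1.000e-03] F [-1.  -0.1 -1.9] w 0.662 q [-0.4   0.32  1.62 -0.    1.2   1.23]
bbox (246, 28, 67, 111)
hole px [279.5  86.4] rel ux,uy mm 83.3 0.2
edge col 240 row 183.5 rel ux 46.7
edge col 320 row 182.5 rel ux 47.1
```

View pics/w7.png

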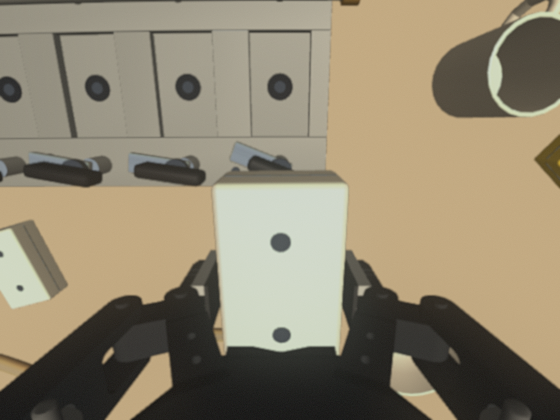

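The wrist view shows all four pockets: holes at (279,86), (188,87), (97,88) and (9,89), with pocket 1's floor spanning x 246..313 and y 28..139.

```bash
python3 - <<'E'
from h import *
im=load('w7'); g=cv2.cvtColor(im['frame'],cv2.COLOR_RGB2GRAY)
L=[]
for x,y in [(279,86),(188,87),(97,88),(10,89)]:
    x0=max(x-18,0); w=g[y-18:y+19,x0:x+19].astype(float); wt=(w<np.median(w)-35).astype(np.uint8)
    n,lab,stt,cen=cv2.connectedComponentsWithStats(wt); i=lab[18,x-x0]; L.append((x0+cen[i][0],y-18+cen[i][1])); print(stt[i])
P=ray(im,L,0.008)*1000; print(np.round(L,1).tolist(),P[:,:2].round(1).tolist(),np.diff(P[:,:2],axis=0).round(1).tolist(),np.degrees(np.arctan2(*(P[0]-P[2])[:2]*[-1,-1])))
# floor edges pocket1 along row 110, col 262
print('row120',g[120,235:325].tolist()); print('col262',g[15:150,262].tolist())
E
```

```text
[  6   5  26  28 559]
[  5   5  26  27 550]
[  6   5  25  27 538]
[  0   5  22  27 471]
[[279.4, 86.4], [187.5, 86.8], [97.1, 87.7], [9.8, 89.3]] [[633.4, -213.0], [639.0, -113.1], [644.5, -13.3], [649.8, 85.6]] [[5.5, 100.0], [5.5, 99.7], [5.3, 98.9]] 3.162891595768185
row120 [161, 162, 162, 162, 163, 162, 163, 163, 163, 163, 163, 163, 164, 163, 156, 129, 121, 143, 156, 157, 156, 156, 156, 157, 155, 157, 156, 157, 157, 157, 157, 157, 157, 156, 157, 157, 156, 157, 156, 157, 158, 157, 157, 158, 158, 157, 157, 158, 158, 157, 158, 158, 158, 158, 157, 157, 159, 158, 158, 158, 158, 158, 159, 159, 159, 159, 158, 158, 158, 159, 158, 159, 147, 119, 130, 157, 169, 167, 166, 167, 167, 166, 166, 166, 166, 166, 166, 167, 166, 167]
col262 [166, 165, 166, 166, 167, 166, 167, 168, 168, 168, 167, 169, 171, 163, 128, 82, 59, 97, 146, 163, 164, 163, 162, 163, 162, 163, 163, 163, 162, 162, 164, 164, 163, 162, 161, 162, 162, 163, 164, 163, 162, 162, 162, 162, 161, 161, 161, 161, 162, 160, 160, 160, 161, 159, 161, 161, 161, 160, 160, 161, 161, 160, 161, 160, 160, 161, 159, 159, 160, 160, 160, 159, 159, 159, 159, 158, 159, 160, 158, 159, 160, 159, 159, 159, 159, 159, 159, 157, 158, 158, 159, 158, 159, 158, 157, 157, 158, 156, 158, 158, 156, 158, 158, 157, 157, 157, 156, 155, 157, 158, 156, 156, 157, 156, 156, 154, 156, 157, 157, 154, 145, 131, 138, 157, 163, 162, 162, 161, 163, 162, 162, 163, 162, 162, 159]
```

```bash
python3 - <<'E'
from h import *
im=load('w7'); a=np.radians(-3.1);ux=np.array([np.cos(a),np.sin(a)]);uy=np.array([-ux[1],ux[0]]);c=np.array([633.4,-213.0])
for n,uv,z in [('far top',(262,29.),.02),('far bot',(262,32.5),.008),('near top',(262,136.),.02),('near bot',(262,136.),.008),('L top',(249.8,120),.02),('L bot',(252.,120),.008),('R top',(309.5,120),.02),('R bot',(307,120),.008)]:
    q=ray(im,[uv],z)[0][:2]*1000-c; print(n,(q@ux).round(1),(q@uy).round(1))
E
```

```text
far top 52.8 17.2
far bot 52.7 18.0
near top -51.9 19.2
near bot -52.5 19.9
L top -35.0 32.0
L bot -35.0 30.8
R top -35.2 -32.4
R bot -35.2 -30.8
```

The hole sits at the pocket's centre, and the walls measure 105 x 63.5. I'll move over pocket 1 and come down to about 40 mm above its floor for a close look.

```bash
python3 -m handwheel '{"xyz":[[55,-2.3,-40],[110,-4.6,-80],[110,-4.6,-80],[110,-4.6,-120],[110,-4.6,-149],[110,-4.6,-149],[110,-4.6,-149]],"dr":[[0,0,0],[0,0,0],[0,0,0],[0,0,0],[0,0,0],[0,0,0],[0,0,0]],"hand":[255,255,255,255,255,255,255]}' 60
python3 - <<'E'
from h import *
im=save('wrist','w8.png'); tcp(); inhand(im)
E
```

```text
time: 10.48
position: [0.6377, -0.2125, 0.0342]
tcp_rot: [-1.57, 0.003, 3.088]
wrist_force: [-0.5, -0.1, -2.0]
grip_width: 0.664
t 10.53 tcp [ 638.1 -212.5   34.6] a -3.08 rp [-1.57   0.004] F [-0.6 -0.3 -2.4] w 0.664 q [-0.34  0.6   1.54 -0.    1.    1.29]
bbox (270, 232, 21, 21)
hole px [280. 242.] rel ux,uy mm 20.7 0.3
edge col 240 row 183.5 rel ux 46.3
edge col 320 row 182.5 rel ux 46.6
```

View pics/w8.png

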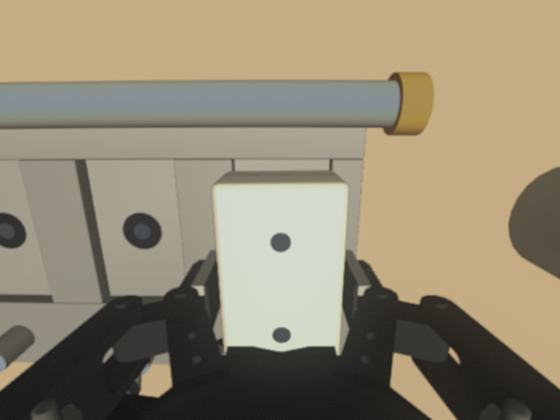

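Mould 1 now covers pocket 1; the far wall line is at row 159, side walls at columns 233 and 331, and pocket 2's hole at (142,231).

```bash
python3 - <<'E'
from h import *
im=load('w8'); g=cv2.GaussianBlur(cv2.cvtColor(im['frame'],cv2.COLOR_RGB2GRAY),(3,3),0)
print(g[152:176:1,270].tolist(),g[152:176,120].tolist()); print(g[165,225:242].tolist(),g[165,322:342].tolist())
a=np.radians(-3.08);ux=np.array([np.cos(a),np.sin(a)]);uy=np.array([-ux[1],ux[0]]);c=np.array([638.1,-212.5])
w=g[210:252,118:168]; n,lab,stt,cen=cv2.connectedComponentsWithStats((w<100).astype(np.uint8)); i=lab[21,24]; h=cen[i]+[118,210]; print(h,stt[i])
for n,uv,z in [('hole2',h,.008),('far top',(270,159),.02),('far top2',(120,159.5),.02),('L top',(233,165),.02),('R top',(331,165),.02),('mouldL top',(216,186),.0346+.054),('mouldR top',(346,186),.0346+.054)]:
    q=ray(im,[uv],z)[0][:2]*1000; print(n,q.round(1),((q-c)@ux).round(1),((q-c)@uy).round(1))
E
```

```text
[158, 159, 159, 158, 155, 146, 140, 146, 160, 168, 170, 170, 170, 169, 170, 170, 169, 162, 146, 124, 111, 107, 106, 108] [155, 154, 154, 154, 153, 146, 135, 134, 148, 160, 163, 163, 163, 163, 163, 163, 163, 163, 163, 163, 163, 163, 162, 163]
[160, 161, 161, 161, 159, 150, 129, 103, 97, 119, 149, 165, 169, 169, 169, 169, 169] [169, 169, 169, 170, 171, 168, 151, 117, 88, 90, 118, 146, 160, 163, 163, 163, 162, 162, 162, 162]
[141.85042333 230.46754468] [   5    3   39   36 1063]
hole2 [ 639.1 -112.9] -4.4 99.5
far top [ 686.1 -208.5] 47.7 6.6
far top2 [ 691.2 -114.1] 47.8 101.1
L top [ 683.7 -185. ] 44.0 29.9
R top [ 680.3 -246.6] 44.0 -31.8
mouldL top [ 684.6 -188.7] 45.2 26.2
mouldR top [ 681.7 -241.4] 45.1 -26.5
```

```bash
python3 - <<'E'
from h import *
for n,z,rows in [('w2',.036,(180,200)),('w3',.036,(170,190)),('w5',.036,(195,215)),('w8',.0346+.0535,(195,215))]:
    im=load(n); g=im['frame'].astype(float).mean(2); S=cv2.cvtColor(im['frame'],cv2.COLOR_RGB2HSV)[...,1]
    for r in rows:
        m=np.where(S[r,150:420]<50)[0]+150; m=m[(m>200)&(m<360)]
        d=np.diff(g[r]); 
        P=ray(im,[(m.min()-.5,r),(m.max()+.5,r)],z); print(n,r,m.min(),m.max(),(np.linalg.norm(P[1]-P[0])*1000).round(1), 'camz',(-im['R'].T@im['t'])[2].round(4))
E
```

```text
w2 180 228 337 55.9 camz 0.1838
w2 200 229 336 55.9 camz 0.1838
w3 170 242 319 56.1 camz 0.2478
w3 190 243 318 55.7 camz 0.2478
w5 195 214 347 55.3 camz 0.1544
w5 215 215 346 55.6 camz 0.1544
w8 195 201 359 65.3 camz 0.206
w8 215 201 358 66.2 camz 0.206
```

The mould needs about -1.9 mm in x and -0.5 mm in y. I'll lower it to the wall tops first, then to the floor.

```bash
python3 -m handwheel '{"xyz":[[-1.9,-0.5,0],[-1.9,-0.5,-10],[-1.9,-0.5,-20],[-1.9,-0.5,-28],[-1.9,-0.5,-32],[-1.9,-0.5,-32]],"dr":[[0,0,0],[0,0,0],[0,0,0],[0,0,0],[0,0,0],[0,0,0]],"hand":[255,255,255,255,255,255]}' 60
python3 - <<'E'
from h import *
im=save('wrist','w9.png'); tcp(); 
E
python3 -m handwheel '{"xyz":[[0,0,-3],[0,0,-6],[0,0,-9],[0,0,-11],[0,0,-11]],"dr":[[0,0,0],[0,0,0],[0,0,0],[0,0,0],[0,0,0]],"hand":[255,255,255,255,255]}' 60
```

```text
time: 11.28
position: [0.6348, -0.2121, -0.0003]
tcp_rot: [-1.571, -0.001, 3.089]
wrist_force: [-0.9, 0.6, -2.8]
grip_width: 0.665
t 11.32 tcp [ 6.350e+02 -2.122e+02  2.000e-01] a -3.04 rp [-1.571 -0.   ] F [ 0.1 -0.1 -2.5] w 0.667 q [-0.34  0.63  1.58 -0.    0.93  1.28]
time: 11.95
position: [0.635, -0.2122, -0.0092]
tcp_rot: [-1.571, 0.0, 3.088]
wrist_force: [-2.1, 1.2, 5.8]
grip_width: 0.663
```

View pics/w9.png

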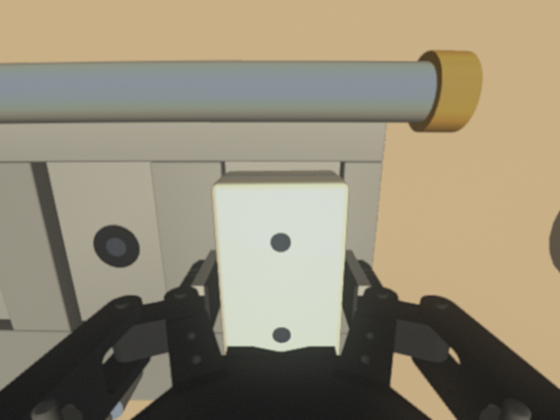

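The force is +5.8 N at reported z -9.2, which is exactly the grasp height plus the 8 mm floor, so it is seated. I'll release, rise and check.

```bash
python3 -m handwheel '{"xyz":[[0,0,1],[0,0,1],[0,0,1],[0,0,1],[0,0,30],[0,0,80],[0,0,120],[0,0,120]],"dr":[[0,0,0],[0,0,0],[0,0,0],[0,0,0],[0,0,0],[0,0,0],[0,0,0],[0,0,0]],"hand":[128,60,0,0,0,0,0,0]}' 60
python3 - <<'E'
from h import *
im=save('wrist','w10.png'); tcp(); mould(im,.044)
im=save('side','s10.png'); mould(im,.044);mould(im,.036)
E
```

```text
time: 12.95
position: [0.6375, -0.2131, 0.1136]
tcp_rot: [-1.568, 0.008, 3.088]
wrist_force: [-0.5, 0.4, -0.2]
grip_width: 0.999
t 13.0 tcp [ 635.9 -212.5  111. ] a -3.05 rp [-1.57   0.003] F [-0.3 -0.6 -0.5] w 1.0 q [-0.34  0.53  1.46 -0.    1.15  1.28]
mould [583.4 -58.4] [104.4  31.5] axis deg 86.23
mould [653.8  18.7] [41.6 91.3] axis deg -3.98
mould [ 627.1 -124.4] [283.  165.7] axis deg 86.92
mould [199.4 477.5] [218.  218.5] axis deg -82.84
mould [1056.9  502.6] [169.6 180.2] axis deg -89.34
mould [1009.   131.5] [143.9 139.9] axis deg 3.45
mould [195.8 471.7] [220.6 221. ] axis deg -82.84
mould [1063.3  497. ] [171.5 182.3] axis deg -89.34
mould [1014.9  121.6] [145.6 141.5] axis deg 3.45
```

View pics/w10.png

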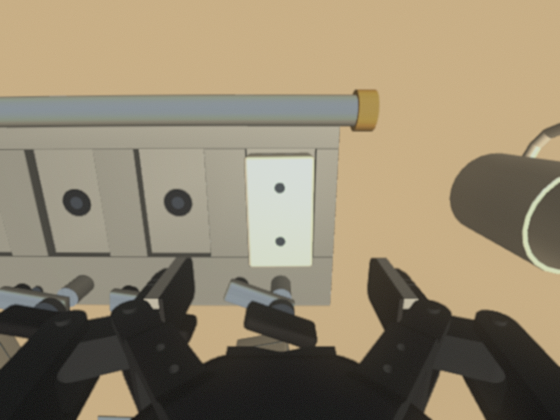

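View pics/s10.png

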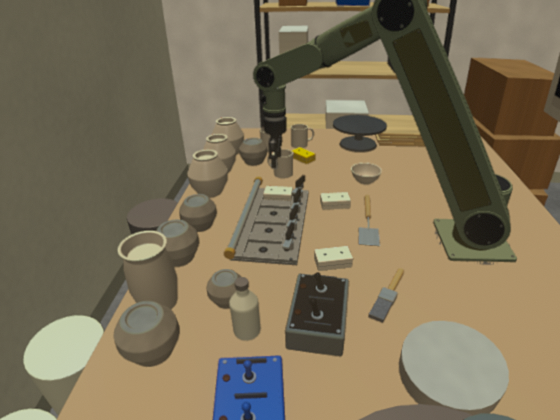

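Mould C sits square in pocket 1: top face at x 247..314, y 156..267, holes at (280,188) and (280,241). The other two are untouched. Next I'll look at mould B from above.

```bash
python3 -m handwheel '{"xyz":[[-50,6,55],[-105,12,55],[-160,18,55],[-209,24,55],[-209,24,55],[-209,24,55],[-209,24,55]],"dr":[[0,0,0.05],[0,0,0.1],[0,0,0.15],[0,0,0.2],[0,0,0.2],[0,0,0.2],[0,0,0.2]],"hand":[0,0,0,0,0,0,0]}' 60
python3 - <<'E'
from h import *
im=save('wrist','w11.png'); tcp(); mould(im)
E
```

```text
time: 13.92
position: [0.4271, -0.1884, 0.1638]
tcp_rot: [-1.571, -0.0, -2.995]
wrist_force: [-0.8, -0.9, -0.3]
grip_width: 0.999
t 13.97 tcp [ 427.  -188.4  163.8] a 8.43 rp [-1.571 -0.   ] F [0.8 0.  0.6] w 1.001 q [-0.44  0.18  1.86 -0.    1.1   0.98]
mould [ 427.8 -188.8] [102.2  59.4] axis deg 8.33
mould [ 573.2 -159.9] [196.4  92.9] axis deg 86.71
```

View pics/w11.png

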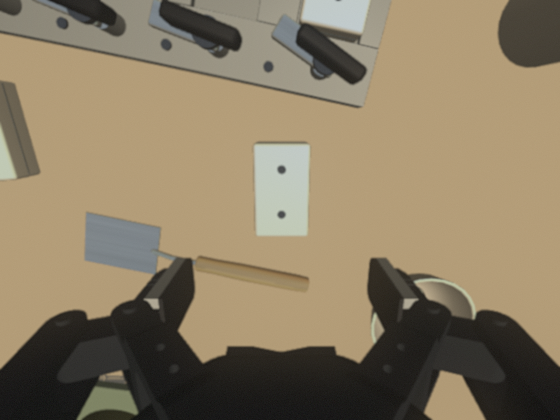

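Mould B at (281,190) is centred under the tool and the spatula handle is clear of the fingers. Now down and grip.

```bash
python3 -m handwheel '{"xyz":[[0,0,-50],[0,0,-100],[0,0,-145],[0,0,-170],[0,0,-182],[0,0,-182],[0,0,-182],[0,0,-182],[0,0,-182],[0,0,-182],[0,0,-182],[0,0,-182]],"dr":[[0,0,0],[0,0,0],[0,0,0],[0,0,0],[0,0,0],[0,0,0],[0,0,0],[0,0,0],[0,0,0],[0,0,0],[0,0,0],[0,0,0]],"hand":[0,0,0,0,0,0,255,255,255,255,255,255]}' 60
python3 - <<'E'
from h import *
tcp()
E
python3 -m handwheel '{"xyz":[[0,0,20],[0,0,70],[0,0,130],[0,0,180],[0,0,180],[0,0,180]],"dr":[[0,0,0],[0,0,0],[0,0,0],[0,0,0],[0,0,0],[0,0,0]],"hand":[255,255,255,255,255,255]}' 60
python3 - <<'E'
from h import *
im=save('wrist','w12.png'); tcp(); inhand(im)
E
```

```text
time: 15.48
position: [0.4271, -0.1888, -0.0163]
tcp_rot: [-1.569, 0.003, -2.995]
wrist_force: [0.1, -0.1, 6.4]
grip_width: 0.662
t 15.47 tcp [ 427.1 -188.8  -16.3] a 8.41 rp [-1.569  0.003] F [ 0.1 -0.1  6.4] w 0.662 q [-0.44  0.42  2.09 -0.    0.63  0.98]
time: 16.23
position: [0.4249, -0.1877, 0.1616]
tcp_rot: [-1.572, -0.001, -2.995]
wrist_force: [-0.9, 0.4, -2.4]
grip_width: 0.665
t 16.27 tcp [ 424.6 -187.6  160.8] a 8.41 rp [-1.573 -0.003] F [-0.8  0.4 -3.1] w 0.663 q [-0.44  0.18  1.87 -0.    1.1   0.98]
bbox (213, 175, 137, 179)
hole px [280.9 327.6] rel ux,uy mm -22.9 -0.1
hole px [280.7 234.2] rel ux,uy mm 24.8 -0.1
edge col 240 row 174.5 rel ux 50.6
edge col 320 row 174.5 rel ux 50.6
```

View pics/w12.png

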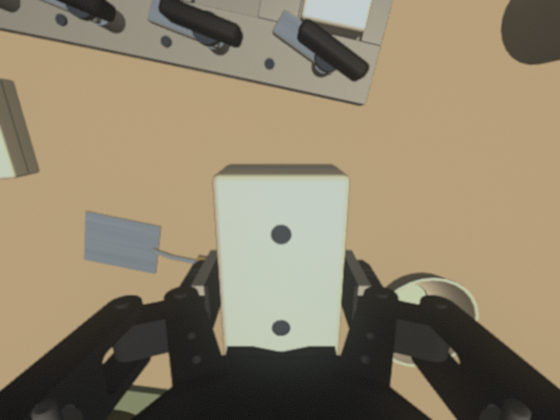

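Mould B is held square, with its centre about +1.3 mm along the axis. I'm taking it to pocket 2 for a close hover.

```bash
python3 -m handwheel '{"xyz":[[50,18,0],[105,37,0],[160,56,0],[210.6,75.4,-20],[210.6,75.4,-60],[210.6,75.4,-100],[210.6,75.4,-128],[210.6,75.4,-128],[210.6,75.4,-128],[210.6,75.4,-128]],"dr":[[0,0,-0.05],[0,0,-0.1],[0,0,-0.15],[0,0,-0.2],[0,0,-0.2],[0,0,-0.2],[0,0,-0.2],[0,0,-0.2],[0,0,-0.2],[0,0,-0.2]],"hand":[255,255,255,255,255,255,255,255,255,255]}' 60
cat > gap.py <<'E'
from h import *
import sys
fn=sys.argv[1]; im=save('wrist',fn+'.png'); tcp(); inhand(im)
s=ctrl.read_state(); c=np.array(s['position'])*1000; a=np.radians((np.degrees(s['tcp_rot'][2])+90)%180-90)
ux=np.array([np.cos(a),np.sin(a)]);uy=np.array([-ux[1],ux[0]])
g=cv2.GaussianBlur(cv2.cvtColor(im['frame'],cv2.COLOR_RGB2GRAY),(3,3),0).astype(int)
# far wall line above mould, side lines
col=270; seg=g[145:170,col]; r=145+np.argmin(seg); print('col',seg.tolist(),r)
rr=r+5; L=210+np.argmin(g[rr,210:258]); R=305+np.argmin(g[rr,305:352]); print('row',rr,'L',L,g[rr,L],'R',R,g[rr,R])
for n,uv in [('far',(col,r)),('L',(L,rr)),('R',(R,rr))]:
    q=ray(im,[uv],.02)[0][:2]*1000-c[:2]; print(n,(q@ux).round(1),(q@uy).round(1))
E
python3 gap.py w13
```

```text
time: 17.52
position: [0.6376, -0.113, 0.0357]
tcp_rot: [-1.57, 0.003, 3.088]
wrist_force: [-0.2, -1.1, -2.8]
grip_width: 0.668
t 17.57 tcp [ 637.5 -113.    35.8] a -3.05 rp [-1.57   0.003] F [-0.2  0.8 -2.6] w 0.666 q [-0.19  0.57  1.61 -0.    0.97  1.43]
bbox (0, 69, 560, 41)
edge col 240 row 174.5 rel ux 50.3
edge col 320 row 174.5 rel ux 50.3
col [152, 151, 149, 142, 136, 140, 149, 155, 156, 156, 156, 155, 156, 156, 156, 156, 155, 152, 141, 126, 115, 110, 109, 112, 116] 167
row 172 L 222 119 R 333 121
far 43.0 6.7
L 39.8 37.4
R 39.7 -33.5
```

View pics/w13.png

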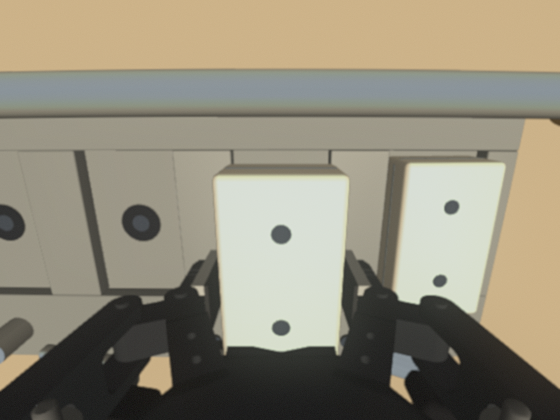

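Far wall line is at row 149, side walls at columns 233 and 330, and pocket 3's hole at (141,223). I'll compute the gaps from those.

```bash
cat > gap2.py <<'E'
from h import *
import sys
def gap(fn,p,a,row,L,R,hole,top):
    im=load(fn); a=np.radians(a);ux=np.array([np.cos(a),np.sin(a)]);uy=np.array([-ux[1],ux[0]])
    g=cv2.GaussianBlur(cv2.cvtColor(im['frame'],cv2.COLOR_RGB2GRAY),(3,3),0).astype(int)
    r=row-5+np.argmin(g[row-5:row+6,270]); rr=r+6; l=L-6+np.argmin(g[rr,L-6:L+7]); q2=R-6+np.argmin(g[rr,R-6:R+7])
    pts=[('far-52.5',(270,r),.02),('L',(l,rr),.02),('R',(q2,rr),.02)]
    if hole:
        x,y=hole; w=(g[y-22:y+23,x-26:x+27]<100).astype(np.uint8); n,lab,stt,cen=cv2.connectedComponentsWithStats(w); i=lab[22,26]; pts.append(('holenext',(cen[i]+[x-26,y-22]),.008)); print(stt[i])
    d={}
    for n,uv,z in pts:
        q=ray(im,[uv],z)[0][:2]*1000-np.array(p); d[n]=((q@ux),(q@uy)); print(n,np.round(uv,1),np.round(d[n],1))
    print('pocket rel tcp: ux',round(d['far-52.5'][0]-52.5,1),'uy',round((d['L'][1]+d['R'][1])/2,1),'width',round(d['L'][1]-d['R'][1],1))
E
python3 - <<'E'
from gap2 import *
gap('w13',(637.5,-113.0),-3.05,149,233,330,(141,223),0)
gap('w8',(638.1,-212.5),-3.08,159,233,331,(142,231),0)
E
```

```text
[   7    4   38   36 1087]
far-52.5 [270 149] [54.2  6.5]
L [232 155] [50.6 30.5]
R [329 155] [ 50.5 -30.5]
holenext [140.7 222.3] [  1.7 100.2]
pocket rel tcp: ux 1.7 uy -0.0 width 61.0
[   7    4   39   36 1063]
far-52.5 [270 158] [48.4  6.6]
L [233 164] [44.7 29.9]
R [330 164] [ 44.6 -31.1]
holenext [141.9 230.5] [-4.4 99.5]
pocket rel tcp: ux -4.1 uy -0.6 width 61.0
```

```bash
python3 -m handwheel '{"xyz":[[0.5,0,-10],[0.5,0,-22],[0.5,0,-32],[0.5,0,-36],[0.5,0,-40],[0.5,0,-43],[0.5,0,-45],[0.5,0,-45]],"dr":[[0,0,0],[0,0,0],[0,0,0],[0,0,0],[0,0,0],[0,0,0],[0,0,0],[0,0,0]],"hand":[255,255,255,255,255,255,255,255]}' 60
```

```text
time: 18.58
position: [0.6371, -0.1128, -0.0083]
tcp_rot: [-1.57, 0.001, 3.088]
wrist_force: [-4.8, 1.5, 10.2]
grip_width: 0.663
```

The height matches grasp +8 mm, so it's seated. Releasing and rising.

```bash
python3 -m handwheel '{"xyz":[[0,0,1],[0,0,1],[0,0,1],[0,0,1],[0,0,30],[0,0,80],[0,0,120],[0,0,120]],"dr":[[0,0,0],[0,0,0],[0,0,0],[0,0,0],[0,0,0],[0,0,0],[0,0,0],[0,0,0]],"hand":[128,60,0,0,0,0,0,0]}' 60
python3 - <<'E'
from h import *
im=save('wrist','w14.png'); tcp()
im=save('side','s14.png')
E
```

```text
time: 19.58
position: [0.6396, -0.1133, 0.1132]
tcp_rot: [-1.57, 0.008, 3.088]
wrist_force: [-0.2, -0.3, -0.1]
grip_width: 0.996
t 19.62 tcp [ 638.  -112.9  110.8] a -3.05 rp [-1.57   0.003] F [ 0.2 -0.2 -1.3] w 0.999 q [-0.19  0.5   1.52 -0.    1.12  1.43]
```

View pics/w14.png

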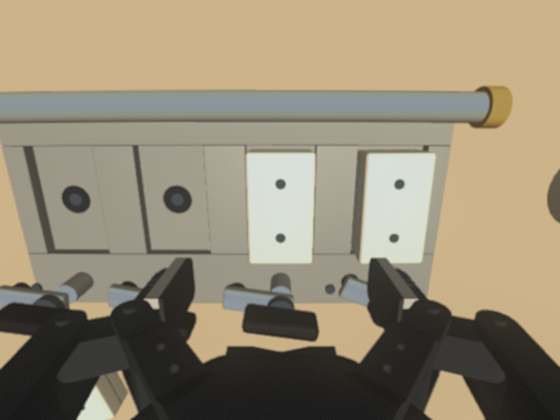

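View pics/s14.png

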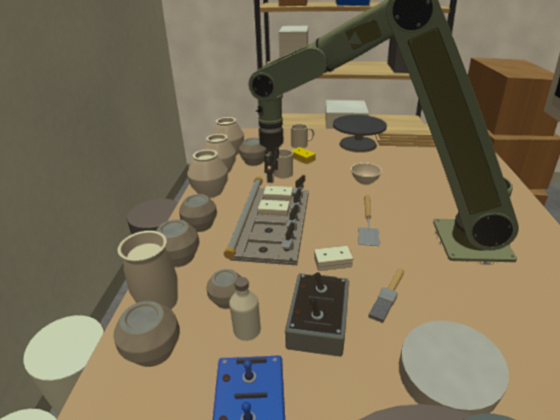

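Two moulds are seated in pockets 1 and 2, and mould A is still at (333,257) in the side view. Going to look at A.

```bash
python3 -m handwheel '{"xyz":[[-35,44,55],[-70,88,55],[-105,132,55],[-140,175,55],[-175,219,55],[-193.5,242.5,55],[-193.5,242.5,55],[-193.5,242.5,55],[-193.5,242.5,55]],"dr":[[0,0,0.05],[0,0,0.1],[0,0,0.15],[0,0,0.2],[0,0,0.25],[0,0,0.27],[0,0,0.27],[0,0,0.27],[0,0,0.27]],"hand":[0,0,0,0,0,0,0,0,0]}' 60
python3 - <<'E'
from h import *
im=save('wrist','w15.png'); tcp(); mould(im)
E
```

```text
time: 20.8
position: [0.4441, 0.1289, 0.1638]
tcp_rot: [-1.57, -0.001, -2.926]
wrist_force: [-0.0, -0.2, 0.2]
grip_width: 1.002
t 20.85 tcp [444.2 128.9 163.9] a 12.34 rp [-1.57e+00 -1.00e-03] F [-0.3  0.3 -1.1] w 1.004 q [ 0.26  0.17  1.87 -0.    1.1   1.61]
mould [208.5 407.2] [ 48.  143.4] axis deg -4.06
mould [344.7  14.4] [74.2 61.2] axis deg 86.02
mould [443.9 127.3] [102.4  59.5] axis deg 12.54
mould [628.  -52.2] [33.4 84.2] axis deg -3.31
mould [598.2  -3.8] [296.7 124. ] axis deg 86.98
```

View pics/w15.png

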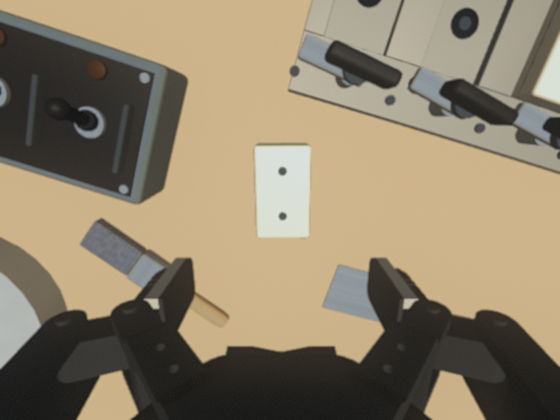

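Mould A is at (282,191), the switch box clear to its left. One toggle is visible at (60,107)-(90,122). Down and grip with y -1.3.

```bash
python3 -m handwheel '{"xyz":[[0,-1.3,-50],[0,-1.3,-100],[0,-1.3,-145],[0,-1.3,-170],[0,-1.3,-182],[0,-1.3,-182],[0,-1.3,-182],[0,-1.3,-182],[0,-1.3,-182],[0,-1.3,-182],[0,-1.3,-182],[0,-1.3,-182]],"dr":[[0,0,0],[0,0,0],[0,0,0],[0,0,0],[0,0,0],[0,0,0],[0,0,0],[0,0,0],[0,0,0],[0,0,0],[0,0,0],[0,0,0]],"hand":[0,0,0,0,0,0,255,255,255,255,255,255]}' 60
python3 -m handwheel '{"xyz":[[0,0,20],[0,0,70],[0,0,130],[0,0,180],[0,0,180],[0,0,180],[0,0,180]],"dr":[[0,0,0],[0,0,0],[0,0,0],[0,0,0],[0,0,0],[0,0,0],[0,0,0]],"hand":[255,255,255,255,255,255,255]}' 60
python3 - <<'E'
from h import *
im=save('wrist','w16.png'); tcp(); inhand(im)
E
```

```text
time: 22.35
position: [0.4447, 0.1285, -0.0163]
tcp_rot: [-1.571, 0.003, -2.924]
wrist_force: [-0.1, -1.6, 5.4]
grip_width: 0.666
time: 23.22
position: [0.4422, 0.128, 0.1606]
tcp_rot: [-1.571, -0.004, -2.925]
wrist_force: [-0.1, 0.2, -3.0]
grip_width: 0.664
t 23.27 tcp [442.4 128.1 160.7] a 12.42 rp [-1.571 -0.004] F [-0.1 -0.4 -2.6] w 0.666 q [ 0.26  0.18  1.88 -0.    1.09  1.61]
bbox (214, 179, 135, 176)
hole px [280.6 331.5] rel ux,uy mm -24.9 0.4
hole px [280.5 238.9] rel ux,uy mm 22.6 0.3
edge col 240 row 179.5 rel ux 48.4
edge col 320 row 179.5 rel ux 48.4
```

View pics/w16.png

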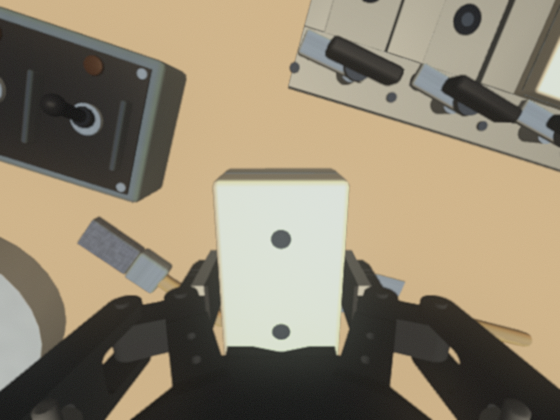

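Mould A is held with offset about -0.9 mm. Taking it to pocket 4.

```bash
python3 -m handwheel '{"xyz":[[50,-10,0],[105,-20,0],[160,-30,0],[206.7,-41,-20],[206.7,-41,-60],[206.7,-41,-100],[206.7,-41,-128],[206.7,-41,-128],[206.7,-41,-128],[206.7,-41,-128]],"dr":[[0,0,-0.07],[0,0,-0.14],[0,0,-0.2],[0,0,-0.27],[0,0,-0.27],[0,0,-0.27],[0,0,-0.27],[0,0,-0.27],[0,0,-0.27],[0,0,-0.27]],"hand":[255,255,255,255,255,255,255,255,255,255]}' 60
python3 - <<'E'
from h import *
im=save('wrist','w17.png'); tcp(); inhand(im)
E
```

```text
time: 24.52
position: [0.6515, 0.0875, 0.0359]
tcp_rot: [-1.571, 0.003, 3.088]
wrist_force: [0.6, 0.4, -3.1]
grip_width: 0.671
t 24.57 tcp [651.3  87.5  35.9] a -3.05 rp [-1.571  0.003] F [ 1.7  0.6 -2.2] w 0.664 q [ 0.12  0.58  1.58 -0.    0.98  1.74]
bbox (270, 229, 22, 20)
hole px [280.7 238.7] rel ux,uy mm 22.6 0.0
edge col 240 row 179.5 rel ux 48.3
edge col 320 row 179.5 rel ux 48.3
```

View pics/w17.png

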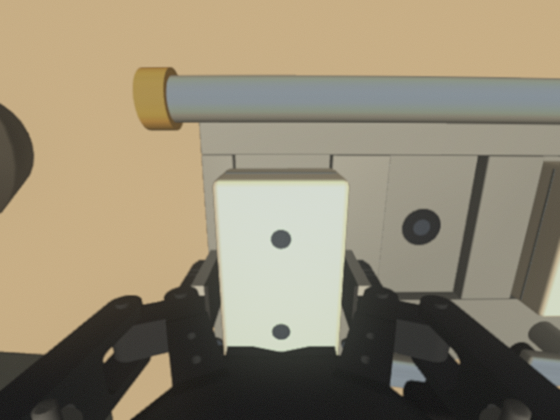

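Held over pocket 4: far wall at row 155, side walls at columns 234 and 331, pocket 3's hole at (421,226).

```bash
python3 - <<'E'
from gap2 import *
gap('w17',(651.3,87.5),-3.05,155,234,331,(421,226),0)
E
```

```text
[   7    5   39   36 1087]
far-52.5 [270 154] [51.2  6.7]
L [234 160] [47.5 29.5]
R [331 160] [ 47.4 -31.8]
holenext [420.9 226.5] [  -1.7 -101.1]
pocket rel tcp: ux -1.3 uy -1.2 width 61.3
```

```bash
python3 -m handwheel '{"xyz":[[-0.6,-1.2,-10],[-0.6,-1.2,-22],[-0.6,-1.2,-32],[-0.6,-1.2,-36],[-0.6,-1.2,-40],[-0.6,-1.2,-43],[-0.6,-1.2,-45],[-0.6,-1.2,-45]],"dr":[[0,0,0],[0,0,0],[0,0,0],[0,0,0],[0,0,0],[0,0,0],[0,0,0],[0,0,0]],"hand":[255,255,255,255,255,255,255,255]}' 60
```

```text
time: 25.58
position: [0.6527, 0.0862, -0.005]
tcp_rot: [-1.571, 0.008, 3.089]
wrist_force: [-5.8, -1.1, 24.9]
grip_width: 0.663
```

z stopped at -5.0 with 25 N, so it isn't fully down. I'll look.

```bash
python3 - <<'E'
from h import *
im=save('wrist','w18.png'); tcp(); inhand(im)
im=save('side','s18.png'); cv2.imwrite('pics/s18z.png',cv2.resize(im['frame'][170:290,210:350],None,fx=5,fy=5,interpolation=cv2.INTER_CUBIC)[:,:,::-1])
E
```

```text
t 25.62 tcp [652.6  86.2  -5.1] a -3.03 rp [-1.571  0.008] F [-7.6 -1.6 24.6] w 0.662 q [ 0.11  0.62  1.62 -0.    0.89  1.74]
bbox (271, 228, 21, 21)
hole px [280.8 238.2] rel ux,uy mm 22.3 -0.1
edge col 240 row 179.5 rel ux 47.8
edge col 320 row 179.5 rel ux 47.8
```

View pics/w18.png

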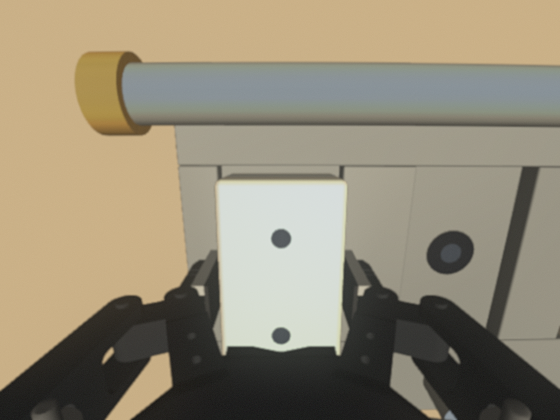

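View pics/s18z.png

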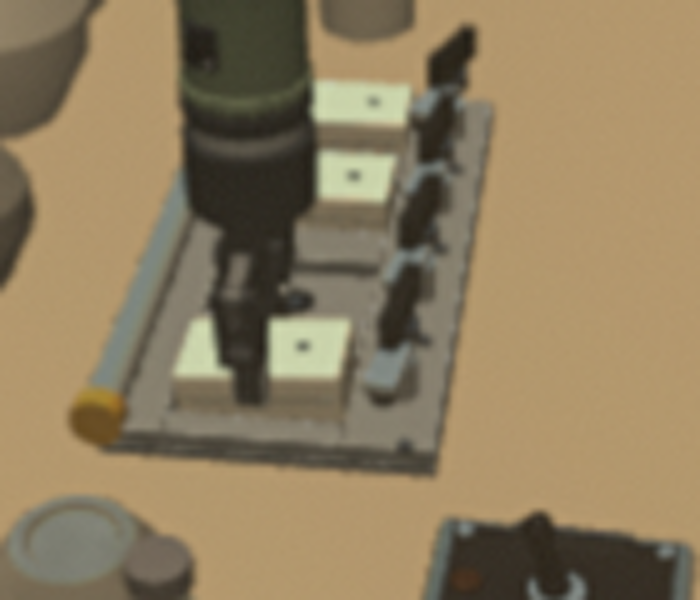

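The near end of mould A looks high: near hole at (281,336) against 331 before. It's probably on the near wall. I'll lift 15 mm and re-measure.

```bash
python3 -m handwheel '{"xyz":[[0,0,8],[0,0,18],[0,0,18],[0,0,18]],"dr":[[0,0,0],[0,0,0],[0,0,0],[0,0,0]],"hand":[255,255,255,255]}' 60
python3 - <<'E'
from h import *
im=save('wrist','w19.png'); tcp(); inhand(im)
E
```

```text
time: 26.18
position: [0.6488, 0.0861, 0.0064]
tcp_rot: [-1.57, -0.002, 3.088]
wrist_force: [0.2, 0.5, -2.5]
grip_width: 0.665
t 26.23 tcp [648.8  86.1   6.4] a -3.05 rp [-1.57  -0.002] F [ 0.7  0.7 -2.9] w 0.669 q [ 0.11  0.61  1.61 -0.    0.92  1.74]
bbox (271, 228, 21, 20)
hole px [280.6 237.5] rel ux,uy mm 23.3 0.1
edge col 240 row 179.5 rel ux 48.4
edge col 320 row 179.5 rel ux 48.4
```

View pics/w19.png

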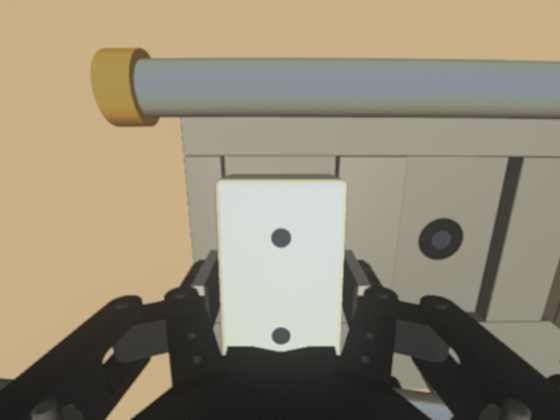

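```bash
python3 -m handwheel '{"xyz":[[2,0,2],[2,0,2],[2,0,2],[2,0,2],[2,0,2],[2,0,2],[2,0,2],[2,0,2]],"dr":[[0,0,0],[0,0,0],[0,0,0],[0,0,0],[0,0,0],[0,0,0],[0,0,0],[0,0,0]],"hand":[255,255,255,255,255,255,255,255]}' 60
python3 - <<'E'
from gap2 import *
im=save('wrist','w20.png'); tcp(); inhand(im)
s=ctrl.read_state(); p=np.array(s['position'])*1000
gap('w20',p[:2],-3.05,156,222,336,(440,239),0)
tt=p[2]/1000+.054
for uv in [(280.6,237.5),(280.8,336)]: print(proj(im,[0,0,0]) is None, (ray(im,[uv],tt)[0]*1000-p).round(1))
E
```

```text
time: 27.22
position: [0.6517, 0.0862, 0.0094]
tcp_rot: [-1.571, 0.0, 3.088]
wrist_force: [0.0, -0.0, -3.2]
grip_width: 0.664
t 27.27 tcp [651.7  86.2   9.3] a -3.05 rp [-1.571 -0.   ] F [-0.  -0.  -2.6] w 0.662 q [ 0.11  0.61  1.6  -0.    0.93  1.74]
bbox (187, 158, 220, 22)
edge col 240 row 179.5 rel ux 48.3
edge col 320 row 179.5 rel ux 48.3
[   2    4   44   41 1376]
far-52.5 [270 159] [51.2  5.7]
L [224 165] [48.  30.8]
R [336 165] [ 47.9 -30.2]
holenext [437.6 241.2] [ -2.1 -99.8]
pocket rel tcp: ux -1.3 uy 0.3 width 61.0
False [23.1 -1.2 54. ]
False [-27.5   1.4  54. ]
```

View pics/w20.png

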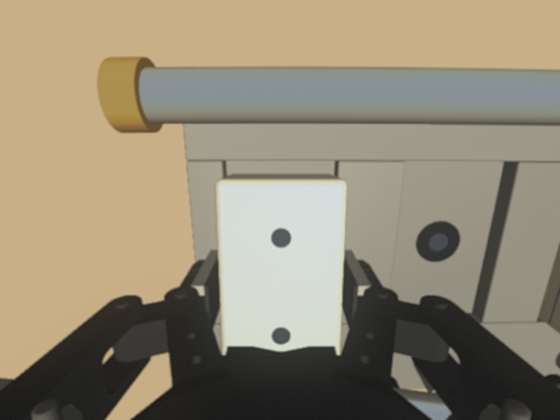

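The arm wobbles about ±1.5 mm during fast moves. Settled, the mould centre is about +0.9 mm from the pocket centre, with a slight tilt in the hand. I'll lower slowly.

```bash
python3 -m handwheel '{"xyz":[[0,0,-2],[0,0,-4],[0,0,-6],[0,0,-8],[0,0,-10],[0,0,-12],[0,0,-13],[0,0,-14],[0,0,-15],[0,0,-16],[0,0,-16],[0,0,-16]],"dr":[[0,0,0],[0,0,0],[0,0,0],[0,0,0],[0,0,0],[0,0,0],[0,0,0],[0,0,0],[0,0,0],[0,0,0],[0,0,0],[0,0,0]],"hand":[255,255,255,255,255,255,255,255,255,255,255,255]}' 60
python3 - <<'E'
from h import *
im=save('wrist','w21.png'); tcp(); inhand(im)
E
```

```text
time: 28.78
position: [0.6522, 0.0862, -0.0031]
tcp_rot: [-1.571, 0.002, 3.088]
wrist_force: [-3.8, -0.6, 15.9]
grip_width: 0.666
t 28.82 tcp [652.2  86.2  -3.1] a -3.04 rp [-1.571  0.002] F [-4.  -1.6 16.9] w 0.661 q [ 0.11  0.62  1.61 -0.    0.9   1.74]
bbox (180, 162, 236, 18)
edge col 240 row 178.5 rel ux 48.6
edge col 320 row 178.5 rel ux 48.6
```

View pics/w21.png

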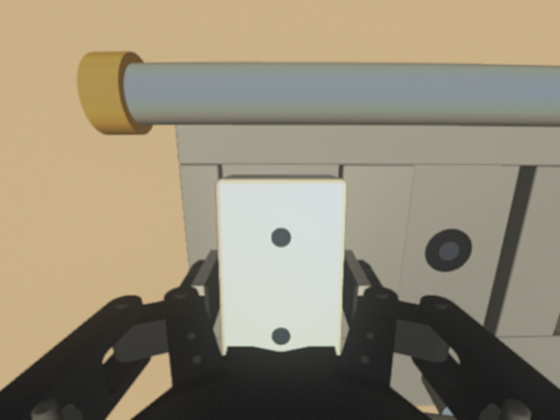

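Probably the tilted far end is touching the floor. I'll release here so it drops flat, then look.

```bash
python3 -m handwheel '{"xyz":[[0,0,1],[0,0,1],[0,0,1],[0,0,1],[0,0,1],[0,0,30],[0,0,80],[0,0,120],[0,0,120],[0,0,120]],"dr":[[0,0,0],[0,0,0],[0,0,0],[0,0,0],[0,0,0],[0,0,0],[0,0,0],[0,0,0],[0,0,0],[0,0,0]],"hand":[160,120,60,0,0,0,0,0,0,0]}' 60
python3 - <<'E'
from h import *
im=save('wrist','w22.png'); tcp()
im=save('side','s22.png'); cv2.imwrite('pics/s22z.png',cv2.resize(im['frame'][170:290,210:350],None,fx=5,fy=5,interpolation=cv2.INTER_CUBIC)[:,:,::-1])
E
```

```text
time: 30.08
position: [0.651, 0.0861, 0.1124]
tcp_rot: [-1.57, -0.002, 3.088]
wrist_force: [-0.2, -1.0, -0.5]
grip_width: 0.998
t 30.12 tcp [650.6  86.1 111.6] a -3.05 rp [-1.57  -0.003] F [0.5 0.5 0.4] w 1.003 q [ 0.11  0.51  1.49 -0.    1.14  1.74]
```

View pics/w22.png

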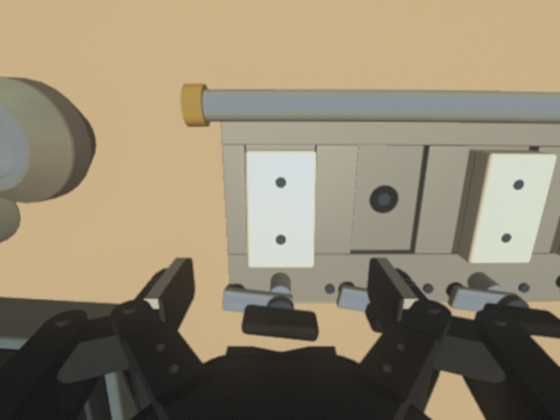

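View pics/s22z.png

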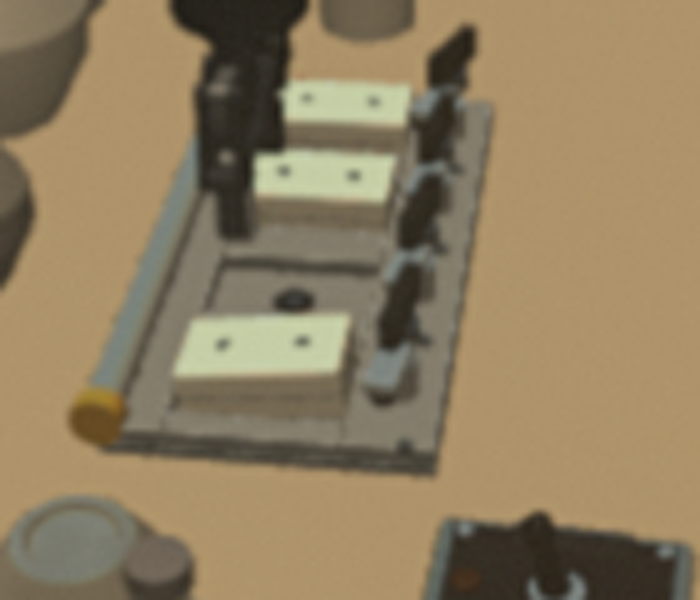

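In the side view mould A's near end is raised, so it rests on the near wall. I'll work out how far forward it must go.

```bash
python3 - <<'E'
from h import *
im=load('w22'); g=cv2.GaussianBlur(im['frame'].mean(2).astype(np.float32),(3,3),0)
for c in (260,300):
    d=np.diff(g[:,c]); f=140+np.argmax(d[140:160]); n=255+np.argmin(d[255:280]); print(c,f,n, g[144:158,c].round(), g[258:274,c].round())
P4=np.array([649.9,86.6]); a=np.radians(-3.05);ux=np.array([np.cos(a),np.sin(a)]);uy=np.array([-ux[1],ux[0]])
F=ray(im,[(280,151.5)],.043)[0]*1000
print('far top',((F[:2]-P4)@ux).round(1))
for z in (.044,.046,.048,.05,.052,.054,.056):
    N=ray(im,[(280,267.5)],z)[0]*1000; print(z,((N[:2]-P4)@ux).round(1),np.linalg.norm(N-F).round(1))
l=ray(im,[(247,200),(315,200)],.047)*1000; print((l[:,:2]-P4)@uy)
# pocket far wall, hole 3 re-check
w=(g[180:218,362:406]<95).astype(np.uint8); n_,lab,stt,cen=cv2.connectedComponentsWithStats(w); i=lab[19,22]; h=cen[i]+[362,180]; q=ray(im,[h],.008)[0][:2]*1000; print('hole3',h,q, 'P4 est',q+[5.35,99.86])
w4=ray(im,[(280,145.5)],.02)[0][:2]*1000; print('far wall',(w4-P4)@ux)
im=load('w14'); 
E
```

```text
260 150 266 [151. 156. 160. 161. 157. 156. 165. 186. 205. 215. 218. 219. 219. 219.] [216. 216. 216. 216. 216. 216. 215. 211. 199. 178. 159. 149. 147. 147.
 147. 147.]
300 150 266 [150. 154. 158. 159. 156. 154. 165. 186. 206. 216. 219. 220. 220. 220.] [216. 216. 216. 216. 216. 216. 215. 211. 199. 179. 159. 149. 147. 147.
 147. 147.]
far top 48.3
0.044 -54.8 103.1
0.046 -53.7 102.1
0.048 -52.7 101.1
0.05 -51.6 100.2
0.052 -50.6 99.3
0.054 -49.5 98.4
0.056 -48.4 97.6
[ 27.3911453  -29.01209669]
hole3 [383.50841751 198.8030303 ] [644.17946389 -13.31785237] P4 est [649.52946389  86.54214763]
far wall 51.19364500661049
```

The near end is 12 mm up, with its bottom corner about 1.5 mm onto the near wall. I'll regrip, raise slightly, shift +4 mm, lower and release.

```bash
python3 -m handwheel '{"xyz":[[0,0,-40],[0,0,-80],[0,0,-105],[0,0,-114],[0,0,-114],[0,0,-114],[0,0,-114],[0,0,-114],[0,0,-114],[0,0,-114],[0,0,-114]],"dr":[[0,0,0],[0,0,0],[0,0,0],[0,0,0],[0,0,0],[0,0,0],[0,0,0],[0,0,0],[0,0,0],[0,0,0],[0,0,0]],"hand":[0,0,0,0,0,255,255,255,255,255,255]}' 40
python3 -m handwheel '{"xyz":[[0,0,1],[0,0,3],[1.3,0,3],[2.6,0,3],[4,0,3],[4,0,3],[4,0,3],[4,0,3]],"dr":[[0,0,0],[0,0,0],[0,0,0],[0,0,0],[0,0,0],[0,0,0],[0,0,0],[0,0,0]],"hand":[255,255,255,255,255,255,255,255]}' 40
```

```text
time: 31.55
position: [0.6527, 0.0863, 0.0009]
tcp_rot: [-1.571, 0.003, 3.088]
wrist_force: [-0.3, -0.3, 5.8]
grip_width: 0.668
time: 32.55
position: [0.6556, 0.0862, 0.0023]
tcp_rot: [-1.571, -0.0, 3.088]
wrist_force: [0.9, -0.2, -2.5]
grip_width: 0.671
```

```bash
python3 -m handwheel '{"xyz":[[0,0,-2],[0,0,-4],[0,0,-4],[0,0,-4],[0,0,-4],[0,0,-4],[0,0,-4],[0,0,20],[0,0,60],[0,0,113],[0,0,113],[0,0,113],[0,0,113]],"dr":[[0,0,0],[0,0,0],[0,0,0],[0,0,0],[0,0,0],[0,0,0],[0,0,0],[0,0,0],[0,0,0],[0,0,0],[0,0,0],[0,0,0],[0,0,0]],"hand":[255,255,160,120,60,0,0,0,0,0,0,0,0]}' 40
python3 - <<'E'
from h import *
im=save('wrist','w23.png'); tcp()
im=save('side','s23.png'); cv2.imwrite('pics/s23z.png',cv2.resize(im['frame'][170:290,210:350],None,fx=5,fy=5,interpolation=cv2.INTER_CUBIC)[:,:,::-1])
E
```

```text
time: 34.17
position: [0.6546, 0.086, 0.1134]
tcp_rot: [-1.57, -0.004, 3.088]
wrist_force: [0.0, -0.2, -1.0]
grip_width: 1.001
t 34.23 tcp [654.7  86.1 113.5] a -3.05 rp [-1.57  -0.003] F [-0.1 -1.1  1.1] w 0.997 q [ 0.11  0.52  1.48 -0.    1.15  1.74]
```

View pics/w23.png

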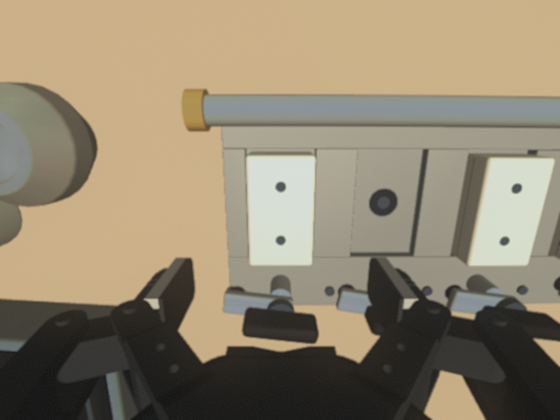

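View pics/s23z.png

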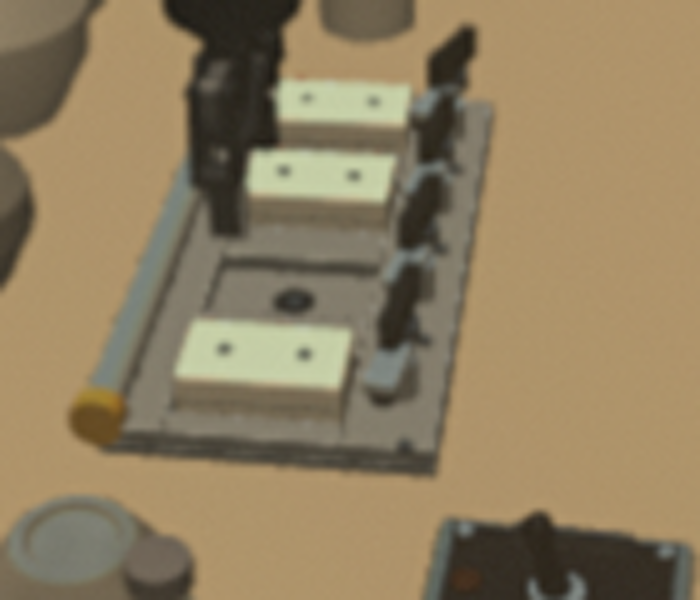

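All three moulds are now seated flat; mould A spans rows 154–265, matching the others. Next are the clamps, so I'll hover over handle 4 turned to line up with the bar.

```bash
python3 -m handwheel '{"xyz":[[-30,2,0],[-60,4,0],[-86.5,5,0],[-86.5,5,0],[-86.5,5,0],[-86.5,5,0],[-86.5,5,0],[-86.5,5,0],[-86.5,5,0],[-86.5,5,0],[-86.5,5,0],[-86.5,5,0]],"dr":[[0,0,0.17],[0,0,0.35],[0,0,0.52],[0,0,0.7],[0,0,0.87],[0,0,1.05],[0,0,1.22],[0,0,1.4],[0,0,1.4],[0,0,1.4],[0,0,1.4],[0,0,1.4]],"hand":[0,0,0,0,0,0,0,0,0,0,0,0]}' 60
python3 - <<'E'
from h import *
im=save('wrist','w24.png'); tcp()
im=save('scene','c24.png')
E
```

```text
time: 35.78
position: [0.5692, 0.0912, 0.1153]
tcp_rot: [-1.571, 0.0, -1.796]
wrist_force: [0.2, -0.7, -0.2]
grip_width: 0.998
t 35.83 tcp [569.2  91.2 115.3] a 77.13 rp [-1.571  0.   ] F [-0.1 -0.4 -0.6] w 0.998 q [ 0.14  0.39  1.69 -0.    1.06  0.36]
```

View pics/w24.png

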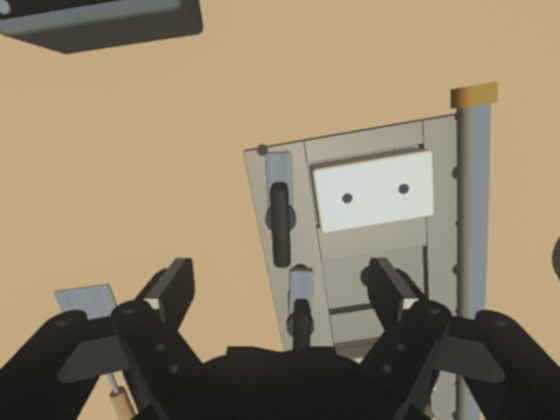

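View pics/c24.png

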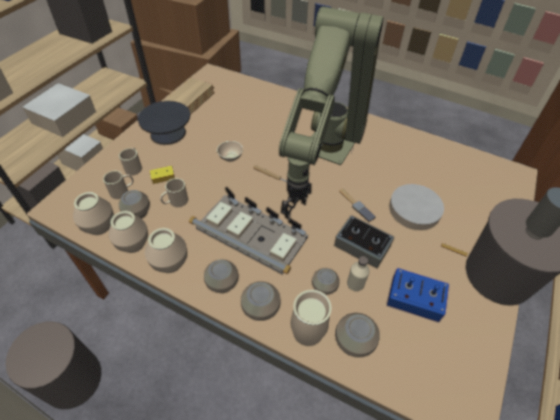

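The bar of clamp 4 is nearly upright in the wrist view, running from (279,185) to (282,265). I'll compute its centre and angle.

```bash
cat > bar.py <<'E'
from h import *
def bar(fn,lo=150,hi=275,x0=240,x1=330,z=.0965):
    im=load(fn); g=im['frame'].max(2); m=(g<55).astype(np.uint8); m[:lo]=0;m[hi:]=0;m[:,:x0]=0;m[:,x1:]=0
    n,lab,stt,cen=cv2.connectedComponentsWithStats(m); i=1+np.argmax(stt[1:,4]); print(stt[i],cen[i])
    ys,xs=np.where(lab==i); P=ray(im,np.c_[xs,ys],z)[:,:2]*1000; r=cv2.minAreaRect(P.astype(np.float32)); a=r[2]+(90 if r[1][0]<r[1][1] else 0)
    print('bar c',np.round(r[0],1),'size',np.round(r[1],1),'ang',round((a+90)%180-90,1))
E
python3 - <<'E'
from bar import *
bar('w24')
E
```

```text
[272 183  15   9  80] [278.95   186.2125]
bar c [573.9 121.1] size [5.2 9.4] ang -17.1
```

```bash
python3 - <<'E'
from h import *
im=load('w24'); g=im['frame'].max(2); print(g[225,255:305].tolist()); print(g[180:275:4,280].tolist())
P=ray(im,[(278.5,185),(282,265)],.0965)*1000; d=P[0]-P[1]; print(P.round(1).tolist(),np.linalg.norm(d),np.degrees(np.arctan2(d[1],d[0])))
E
```

```text
[193, 192, 181, 163, 159, 161, 162, 161, 162, 162, 151, 124, 97, 80, 78, 74, 63, 54, 52, 56, 58, 60, 60, 62, 67, 65, 69, 70, 72, 71, 68, 65, 57, 54, 60, 74, 80, 79, 83, 105, 141, 161, 166, 167, 167, 168, 167, 167, 167, 168]
[141, 50, 55, 67, 72, 71, 70, 72, 71, 70, 68, 66, 67, 67, 66, 64, 65, 65, 63, 62, 62, 61, 140, 159]
[[573.7, 122.3, 96.5], [563.1, 65.2, 96.5]] 58.17096103629731 79.4054375587929
```

The bar angle is 79.4°, so clamp 4 is at about 0.13 rad. Down, grip the bar, then rotate clockwise.

```bash
python3 -m handwheel '{"xyz":[[0,0,-20],[0,0,-45],[0,0,-65],[0,0,-74],[0,0,-74],[0,0,-74],[0,0,-74],[0,0,-74],[0,0,-74],[0,0,-74],[0,0,-74],[0,0,-74]],"dr":[[0,0,0.04],[0,0,0.04],[0,0,0.04],[0,0,0.04],[0,0,0.04],[0,0,0.04],[0,0,0.04],[0,0,0.04],[0,0,0.04],[0,0,0.04],[0,0,0.04],[0,0,0.04]],"hand":[0,0,0,0,0,255,255,255,255,255,255,255]}' 40
python3 - <<'E'
from h import *
im=save('wrist','w25.png'); tcp()
E
```

```text
time: 37.38
position: [0.5689, 0.0912, 0.0417]
tcp_rot: [-1.571, 0.0, -1.755]
wrist_force: [-2.6, 0.8, 5.8]
grip_width: 0.14
t 37.42 tcp [568.9  91.2  41.7] a 79.45 rp [-1.571  0.   ] F [-2.6  0.8  5.4] w 0.148 q [0.14 0.47 1.78 0.   0.9  0.32]
```

View pics/w25.png

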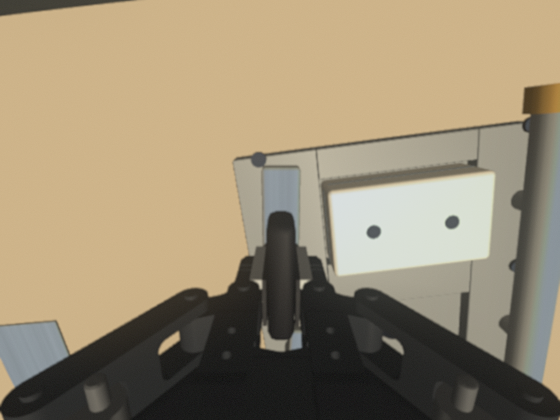

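Bar gripped at 12–13 mm. Rotating clockwise.

```bash
python3 -m handwheel '{"xyz":[[0,0,1],[0,0,1],[0,0,1],[0,0,1],[0,0,1],[0,0,1],[0,0,1],[0,0,1],[0,0,1],[0,0,1],[0,0,1],[0,0,1],[0,0,1],[0,0,1],[0,0,1],[0,0,1]],"dr":[[0,0,-0.1],[0,0,-0.2],[0,0,-0.3],[0,0,-0.4],[0,0,-0.5],[0,0,-0.6],[0,0,-0.7],[0,0,-0.8],[0,0,-0.9],[0,0,-1.0],[0,0,-1.1],[0,0,-1.2],[0,0,-1.3],[0,0,-1.4],[0,0,-1.46],[0,0,-1.46]],"hand":[255,255,255,255,255,255,255,255,255,255,255,255,255,255,255,255]}' 40
python3 - <<'E'
from h import *
im=save('wrist','w26.png'); st()
E
```

```text
time: 39.42
position: [0.569, 0.091, 0.0418]
tcp_rot: [-1.57, -0.0, 3.071]
wrist_force: [0.0, -0.2, -2.2]
grip_width: 0.14
{'time': 39.475, 'joint_positions': [0.1391, 0.4665, 1.7778, -0.0009, 0.8978, 1.7809], 'joint_velocities': [-0.0013, 0.0019, -0.0007, 0.0025, -0.0003, 0.0041], 'tau': [-0.7989, -45.9684, -19.4712, 0.3949, -0.0116, 0.717], 'position': [0.5691, 0.091, 0.0418], 'tcp_rot': [-1.5699, -0.0004, 3.0712], 'wrist_force': [-0.3877, 0.7667, -1.752], 'moment': [-0.001, 0.0068, 0.704], 'grip_width': 0.1443}
```

View pics/w26.png

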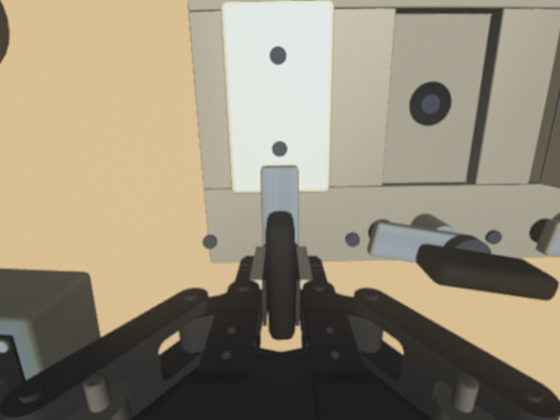

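The moment is 0.70 Nm, well over the 0.12 friction, at -4.0°. Clamp 4 is at its stop with the dog over the mould. Releasing, then on to clamp 2; its angle can be estimated from w14.

```bash
python3 -m handwheel '{"xyz":[[0,0,0],[0,0,0],[0,0,0],[0,0,0],[0,0,30],[0,0,75],[0,0,75]],"dr":[[0,0,0.04],[0,0,0.04],[0,0,0.04],[0,0,0.04],[0,0,0.04],[0,0,0.04],[0,0,0.04]],"hand":[130,90,90,90,90,90,90]}' 40
python3 - <<'E'
from h import *
im=save('wrist','w27.png'); tcp()
im=load('w14'); cv2.imwrite('pics/w14z.png',cv2.resize(im['frame'][270:350,200:360],None,fx=5,fy=5,interpolation=cv2.INTER_CUBIC)[:,:,::-1])
E
```

```text
time: 40.35
position: [0.5719, 0.0916, 0.1211]
tcp_rot: [-1.572, 0.008, 3.108]
wrist_force: [0.6, 0.3, -0.4]
grip_width: 0.645
t 40.4 tcp [570.3  91.4 119. ] a -1.91 rp [-1.571  0.004] F [-0.3 -0.6 -0.3] w 0.643 q [ 0.14  0.39  1.69 -0.    1.07  1.74]
```

View pics/w27.png

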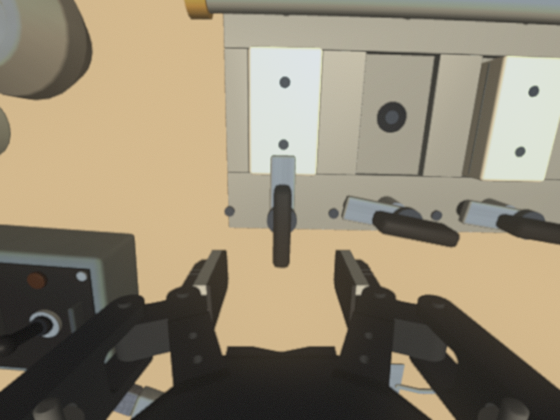

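View pics/w14z.png

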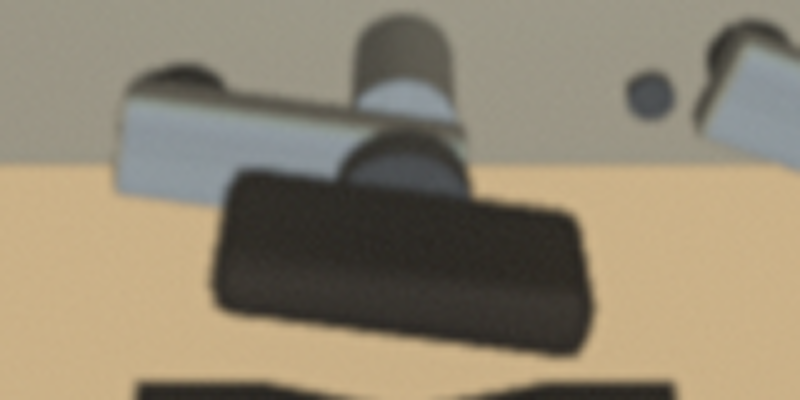

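Clamp 4 is closed over its mould. Moving to handle 2, whose bar is about 7° round.

```bash
python3 -m handwheel '{"xyz":[[-3,-50,0],[-6,-100,0],[-9,-150,0],[-11,-200,0],[-11,-200,0],[-11,-200,0],[-11,-200,0],[-11,-200,0],[-11,-200,0],[-11,-200,0],[-11,-200,0]],"dr":[[0,0,0.17],[0,0,0.35],[0,0,0.52],[0,0,0.7],[0,0,0.87],[0,0,1.05],[0,0,1.22],[0,0,1.4],[0,0,1.43],[0,0,1.43],[0,0,1.43]],"hand":[90,60,30,0,0,0,0,0,0,0,0]}' 40
python3 - <<'E'
from h import *
im=save('wrist','w28.png'); tcp()
E
```

```text
time: 41.78
position: [0.558, -0.1088, 0.117]
tcp_rot: [-1.571, 0.0, -1.746]
wrist_force: [-0.1, 0.0, 0.5]
grip_width: 1.001
t 41.83 tcp [ 558.1 -108.8  117.2] a 79.97 rp [-1.571 -0.   ] F [ 0.   0.4 -0.4] w 1.001 q [-0.21  0.38  1.71 -0.    1.06 -0.04]
```

View pics/w28.png

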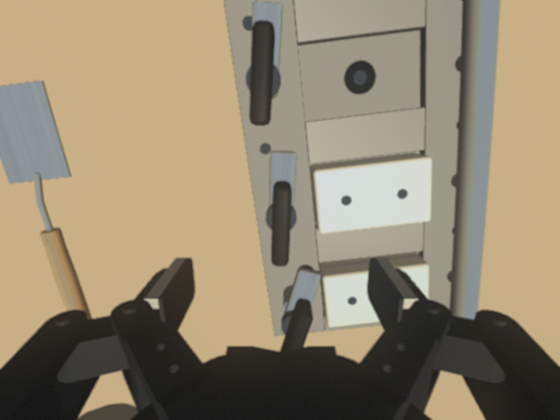

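The bar runs (283,184)→(280,264), about 78°. Down, grip and turn.

```bash
python3 -m handwheel '{"xyz":[[0,0,-20],[0,0,-45],[0,0,-65],[0,0,-75],[0,0,-75],[0,0,-75],[0,0,-75],[0,0,-75],[0,0,-75],[0,0,-75],[0,0,-75],[0,0,-75]],"dr":[[0,0,-0.035],[0,0,-0.035],[0,0,-0.035],[0,0,-0.035],[0,0,-0.035],[0,0,-0.035],[0,0,-0.035],[0,0,-0.035],[0,0,-0.035],[0,0,-0.035],[0,0,-0.035],[0,0,-0.035]],"hand":[0,0,0,0,0,255,255,255,255,255,255,255]}' 40
python3 -m handwheel '{"xyz":[[0,0,1],[0,0,1],[0,0,1],[0,0,1],[0,0,1],[0,0,1],[0,0,1],[0,0,1],[0,0,1],[0,0,1],[0,0,1],[0,0,1],[0,0,1],[0,0,1],[0,0,1],[0,0,1]],"dr":[[0,0,-0.1],[0,0,-0.2],[0,0,-0.3],[0,0,-0.4],[0,0,-0.5],[0,0,-0.6],[0,0,-0.7],[0,0,-0.8],[0,0,-0.9],[0,0,-1.0],[0,0,-1.1],[0,0,-1.2],[0,0,-1.3],[0,0,-1.4],[0,0,-1.44],[0,0,-1.44]],"hand":[255,255,255,255,255,255,255,255,255,255,255,255,255,255,255,255]}' 40
python3 - <<'E'
from h import *
im=save('wrist','w29.png'); tcp(); print(ctrl.read_state()['moment'])
E
```

```text
time: 43.32
position: [0.558, -0.1088, 0.0427]
tcp_rot: [-1.571, 0.0, -1.78]
wrist_force: [-2.0, 1.1, 5.3]
grip_width: 0.145
time: 45.32
position: [0.5578, -0.1086, 0.0428]
tcp_rot: [-1.57, -0.001, 3.066]
wrist_force: [-0.7, 0.8, -1.5]
grip_width: 0.143
t 45.38 tcp [ 557.8 -108.6   42.8] a -4.33 rp [-1.57e+00 -1.00e-03] F [-0.8  1.  -1.9] w 0.145 q [-0.21  0.46  1.8  -0.    0.89  1.43]
[0.16373225 0.06046291 0.7757936 ]
```

View pics/w29.png

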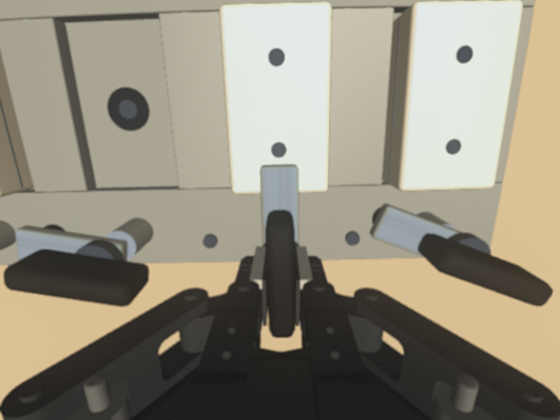

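Clamp 2 is at its stop (moment 0.78 Nm). Clamp 1's bar is about 22° round. Releasing and going there.

```bash
python3 -m handwheel '{"xyz":[[0,0,0],[0,0,0],[0,0,0],[0,0,0],[0,0,30],[0,0,75],[-2,-50,75],[-5.4,-99.9,75],[-5.4,-99.9,75],[-5.4,-99.9,75],[-5.4,-99.9,75],[-5.4,-99.9,75],[-5.4,-99.9,75],[-5.4,-99.9,75],[-5.4,-99.9,75]],"dr":[[0,0,0.04],[0,0,0.04],[0,0,0.04],[0,0,0.04],[0,0,0.04],[0,0,0.04],[0,0,0.2],[0,0,0.37],[0,0,0.55],[0,0,0.72],[0,0,0.9],[0,0,1.07],[0,0,1.21],[0,0,1.21],[0,0,1.21]],"hand":[130,90,90,90,90,90,60,30,0,0,0,0,0,0,0]}' 40
python3 - <<'E'
from h import *
im=save('wrist','w30.png'); tcp()
E
```

```text
time: 47.25
position: [0.5528, -0.2087, 0.1183]
tcp_rot: [-1.571, 0.0, -2.012]
wrist_force: [0.7, 0.3, -0.3]
grip_width: 1.0
t 47.3 tcp [ 552.8 -208.7  118.3] a 64.75 rp [-1.571  0.   ] F [ 0.6  0.5 -0.7] w 0.998 q [-0.38  0.41  1.65 -0.    1.08  0.06]
```

View pics/w30.png

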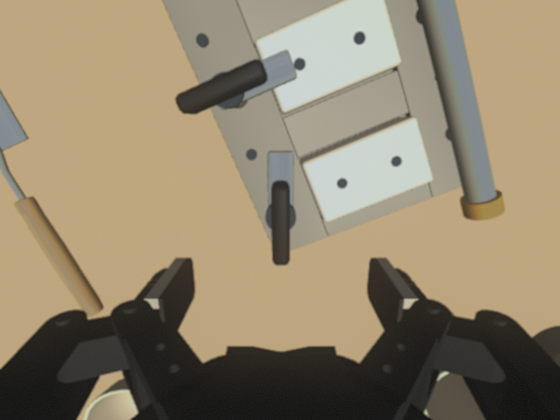

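The bar is already upright in view, (280,183)→(281,263), aligned with the tool. Down, grip, then turn 1.21 rad.

```bash
python3 -m handwheel '{"xyz":[[0,0,-20],[0,0,-45],[0,0,-65],[0,0,-75],[0,0,-75],[0,0,-75],[0,0,-75],[0,0,-75],[0,0,-75],[0,0,-75],[0,0,-75],[0,0,-75]],"dr":[[0,0,0],[0,0,0],[0,0,0],[0,0,0],[0,0,0],[0,0,0],[0,0,0],[0,0,0],[0,0,0],[0,0,0],[0,0,0],[0,0,0]],"hand":[0,0,0,0,0,255,255,255,255,255,255,255]}' 40
python3 -m handwheel '{"xyz":[[0,0,1],[0,0,1],[0,0,1],[0,0,1],[0,0,1],[0,0,1],[0,0,1],[0,0,1],[0,0,1],[0,0,1],[0,0,1],[0,0,1],[0,0,1],[0,0,1]],"dr":[[0,0,-0.1],[0,0,-0.2],[0,0,-0.3],[0,0,-0.4],[0,0,-0.5],[0,0,-0.6],[0,0,-0.7],[0,0,-0.8],[0,0,-0.9],[0,0,-1.0],[0,0,-1.1],[0,0,-1.17],[0,0,-1.21],[0,0,-1.21]],"hand":[255,255,255,255,255,255,255,255,255,255,255,255,255,255]}' 40
python3 - <<'E'
from h import *
im=save('wrist','w31.png'); tcp(); print(ctrl.read_state()['moment'])
E
```

```text
time: 48.8
position: [0.5526, -0.2086, 0.0438]
tcp_rot: [-1.571, -0.0, -2.01]
wrist_force: [-1.9, 1.4, 4.4]
grip_width: 0.146
time: 50.55
position: [0.5524, -0.2085, 0.0438]
tcp_rot: [-1.571, -0.001, 3.066]
wrist_force: [-1.2, 1.4, -1.2]
grip_width: 0.147
t 50.6 tcp [ 552.4 -208.5   43.8] a -4.35 rp [-1.571e+00 -1.000e-03] F [-1.   1.4 -1.1] w 0.139 q [-0.38  0.48  1.74 -0.    0.92  1.27]
[0.19164092 0.10739829 0.75022418]
```

View pics/w31.png

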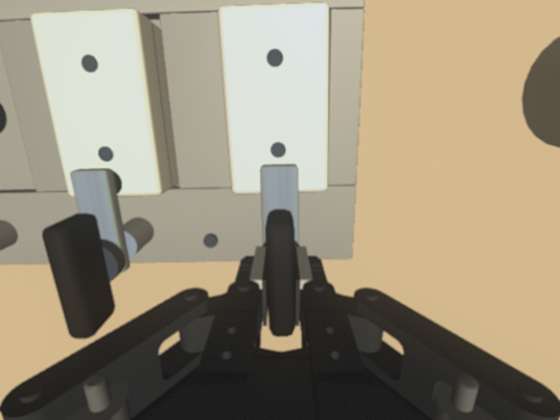

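All three clamps are at their stops (moment 0.75 Nm here). I'll release, rise and take overview pictures, and locate the switch box from the first side view.

```bash
python3 -m handwheel '{"xyz":[[0,0,0],[0,0,0],[0,0,0],[0,0,0],[0,0,30],[0,0,75],[-40,0,110],[-40,0,110],[-40,0,110]],"dr":[[0,0,0.04],[0,0,0.04],[0,0,0.04],[0,0,0.04],[0,0,0.04],[0,0,0.04],[0,0,0.04],[0,0,0.04],[0,0,0.04]],"hand":[130,90,90,90,90,90,90,90,90]}' 40
python3 - <<'E'
from h import *
im=save('side','s32.png'); tcp()
cv2.imwrite('pics/s32z.png',cv2.resize(im['frame'][170:360,210:360],None,fx=4,fy=3.1,interpolation=cv2.INTER_CUBIC)[:,:,::-1])
im=save('scene','c32.png'); cv2.imwrite('pics/c32z.png',cv2.resize(im['frame'][140:290,150:410],None,fx=3,fy=3,interpolation=cv2.INTER_CUBIC)[:,:,::-1])
im=load('side0')
P=ray(im,[(298.8,274.2),(348.8,279.2),(287.3,331.9),(343.8,337.7)],.07); print((P*1000).round(),P.mean(0))
E
```

```text
time: 51.72
position: [0.5129, -0.2087, 0.1539]
tcp_rot: [-1.571, 0.0, 3.103]
wrist_force: [0.1, 0.3, -0.1]
grip_width: 0.648
t 51.77 tcp [ 512.9 -208.6  153.3] a -2.2 rp [-1.571e+00 -1.000e-03] F [ 0.4 -0.4 -0.8] w 0.647 q [-0.41  0.32  1.69  0.    1.13  1.2 ]
[[536. 257.  70.]
 [411. 268.  70.]
 [551. 440.  70.]
 [431. 449.  70.]] [0.48238926 0.35335854 0.07      ]
```

View pics/s32z.png

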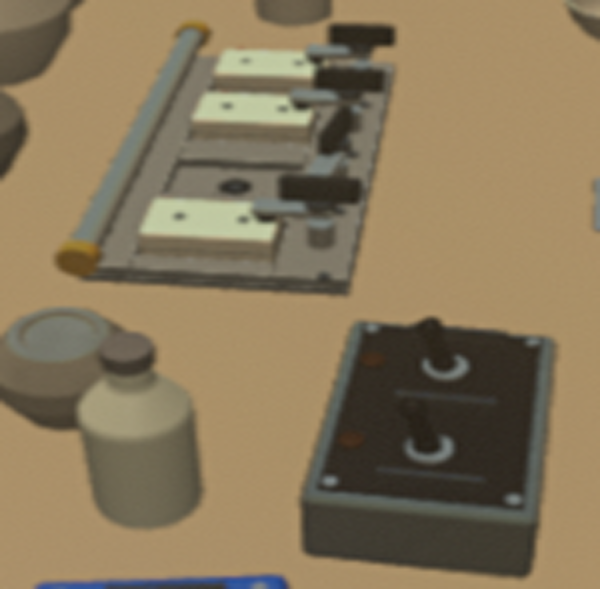

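View pics/c32z.png

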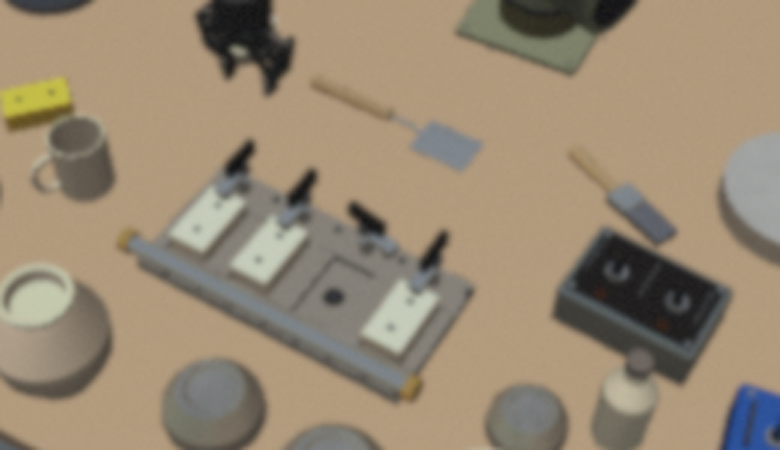

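Side view: all three dogs lie over their moulds, and the toggles have rings at zoomed (445,365) and (428,445) with lever tips at (430,328) and (408,408). I'll predict where the tips would appear if on or off.

```bash
python3 - <<'E'
from h import *
im=load('s32'); ic=load('c32'); a=np.radians(-4.8);ux=np.array([np.cos(a),np.sin(a),0]);uy=np.array([-ux[1],ux[0],0]); c=np.array([.482,.353,0])
Z=lambda p:((p-[210,170])*[4,3.1]).round(); Zc=lambda p:((p-[150,140])*3).round()
for n,s in (('stir',.042),('pump',-.042)):
    p=c+uy*s
    print(n,'ring',Z(proj(im,p+[0,0,.07])[0]),'off',Z(proj(im,p-ux*.011+[0,0,.114])[0]),'on',Z(proj(im,p+ux*.011+[0,0,.114])[0]),'| scene ring',Zc(proj(ic,p+[0,0,.07])[0]),'off',Zc(proj(ic,p-ux*.011+[0,0,.114])[0]),'on',Zc(proj(ic,p+ux*.011+[0,0,.114])[0]))
E
```

```text
stir ring [433. 456.] off [456. 415.] on [416. 412.] | scene ring [679. 300.] off [690. 273.] on [682. 285.]
pump ring [446. 374.] off [468. 333.] on [430. 330.] | scene ring [618. 271.] off [628. 243.] on [620. 255.]
```

Both levers look ON in the side view: tips at (-20,-37) and (-15,-37) from their rings, against about (-16,-44) predicted for on and (+22,-41) for off. Pushing away from the robot is the safe direction either way. Moving over the box for a closer look.

```bash
python3 -m handwheel '{"xyz":[[-10,55,10],[-20,110,10],[-30,165,10],[-40,220,10],[-50,275,10],[-60,330,10],[-70,385,10],[-80,440,10],[-90,495,10],[-100,550,10],[-120,608,10],[-120,608,10],[-120,608,10],[-120,608,10],[-120,608,10],[-120,608,10]],"dr":[[0,0,-0.045],[0,0,-0.045],[0,0,-0.045],[0,0,-0.045],[0,0,-0.045],[0,0,-0.045],[0,0,-0.045],[0,0,-0.045],[0,0,-0.045],[0,0,-0.045],[0,0,-0.045],[0,0,-0.045],[0,0,-0.045],[0,0,-0.045],[0,0,-0.045],[0,0,-0.045]],"hand":[90,255,255,255,255,255,255,255,255,255,255,255,255,255,255,255]}' 40
python3 - <<'E'
from h import *
im=save('wrist','w33.png'); tcp()
E
```

```text
time: 53.82
position: [0.3933, 0.3986, 0.1646]
tcp_rot: [-1.571, 0.0, 3.057]
wrist_force: [0.1, -0.5, -0.1]
grip_width: 0.002
t 53.88 tcp [393.2 398.7 164.6] a -4.83 rp [-1.571  0.   ] F [ 0.  -0.9  0.1] w -0.005 q [ 0.77  0.32  1.66 -0.    1.16  2.43]
```

View pics/w33.png

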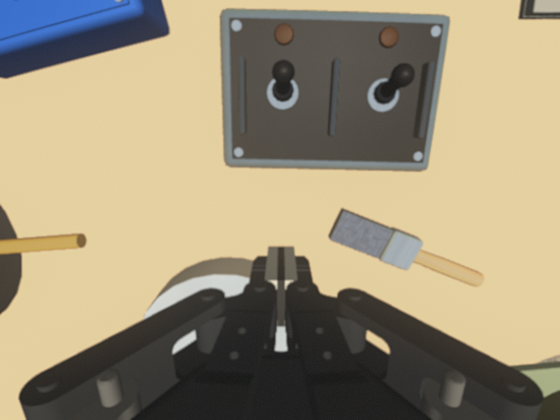

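Here the stirrer's ring is at (283,94) with its ball at (284,72), and the pump's ring at (382,96) with its ball at (402,75). Corners of the box top are about (222,12), (447,16), (430,168) and (227,166).

```bash
python3 - <<'E'
from h import *
im=load('w33')
C=ray(im,[(222,11),(448,16),(430,169),(227,167)],.07)*1000; print(C.round(1)[:,:2].tolist(),C.mean(0).round(1)); y=C[0]-C[1]; y2=C[3]-C[2]; print(np.linalg.norm(y),np.linalg.norm(y2),np.linalg.norm(C[0]-C[3]),-np.degrees(np.arctan2(y[0],y[1])),-np.degrees(np.arctan2(y2[0],y2[1])))
r=ray(im,[(283,94),(382,96)],.07)*1000; b=ray(im,[(284,72),(402,75)],.114)*1000
a=np.radians(-4.6);ux=np.array([np.cos(a),np.sin(a)]);uy=np.array([-ux[1],ux[0]]); c=C.mean(0)[:2]
for n,q in (('rings',r),('balls',b)): print(n,q.round(1)[:,:2].tolist(),[( ((k[:2]-c)@ux).round(1),((k[:2]-c)@uy).round(1)) for k in q])
for n,s in (('stir',42),('pump',-42)):
    p=c+uy*s
    for nn,d in (('off',-11),('on',11)): print(n,nn,proj(im,np.r_[p+ux*d,114]/1000).round(1))
E
```

```text
[[551.7, 431.5], [533.7, 252.1], [410.9, 260.6], [428.3, 444.1]] [481.2 347.1  70. ]
180.2505006941145 184.2542573169769 124.03510045151978 -5.723940194559012 -5.416176474965334
rings [[485.7, 388.6], [477.1, 304.9]] [(np.float64(1.1), np.float64(41.7)), (np.float64(-0.6), np.float64(-42.4))]
balls [[496.3, 387.3], [487.7, 305.5]] [(np.float64(11.9), np.float64(41.3)), (np.float64(9.9), np.float64(-40.9))]
stir off [[283.1 106.7]]
stir on [[283.   73.4]]
pump off [[400.5 106.4]]
pump on [[403.7  73.2]]
```

Both levers measure ON by vision too: ball 10–12 mm on the lamp side of the pivot. I'll feel the stirrer first, with the fingers low on the robot side and creeping towards +x.

```bash
python3 -m handwheel '{"xyz":[[26,-3,-30],[52,-7.2,-60],[52,-7.2,-85],[52,-7.2,-91],[52,-7.2,-91],[52,-7.2,-91],[52,-7.2,-91]],"dr":[[0,0,-0.01],[0,0,-0.01],[0,0,-0.01],[0,0,-0.01],[0,0,-0.01],[0,0,-0.01],[0,0,-0.01]],"hand":[255,255,255,255,255,255,255]}' 40
python3 - <<'E'
from h import *
im=save('wrist','w34.png'); tcp()
E
```

```text
time: 54.75
position: [0.4451, 0.3926, 0.0745]
tcp_rot: [-1.572, 0.001, 3.049]
wrist_force: [-0.1, -0.7, -0.3]
grip_width: -0.001
t 54.8 tcp [445.  392.5  74.3] a -5.32 rp [-1.572e+00  1.000e-03] F [ 0.6 -0.2  0.6] w 0.001 q [ 0.7   0.45  1.7  -0.    0.99  2.37]
```

View pics/w34.png

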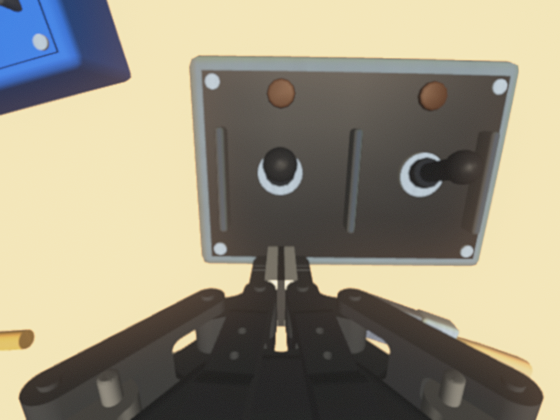

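The ball at (281,165) is directly ahead of the fingers. Creeping forward.

```bash
python3 -m handwheel '{"xyz":[[4,-0.4,0],[8,-0.8,0],[12,-1.2,0],[16,-1.6,0],[16,-1.6,0]],"dr":[[0,0,0],[0,0,0],[0,0,0],[0,0,0],[0,0,0]],"hand":[255,255,255,255,255]}' 40
python3 -m handwheel '{"xyz":[[2,-0.2,0],[4,-0.4,0],[6,-0.6,0],[8,-0.8,0],[8,-0.8,0]],"dr":[[0,0,0],[0,0,0],[0,0,0],[0,0,0],[0,0,0]],"hand":[255,255,255,255,255]}' 40
python3 - <<'E'
from h import *
im=save('wrist','w35.png'); tcp()
p=ctrl.read_state()['position']; print((ray(im,[(281,165)],.114)*1000).round(1))
E
```

```text
time: 55.42
position: [0.4612, 0.3904, 0.0732]
tcp_rot: [-1.571, -0.0, 3.048]
wrist_force: [0.3, 1.0, 0.1]
grip_width: 0.005
time: 56.05
position: [0.469, 0.3897, 0.0733]
tcp_rot: [-1.571, 0.0, 3.048]
wrist_force: [-0.1, -0.2, -0.4]
grip_width: -0.002
t 56.1 tcp [468.8 389.7  73.3] a -5.35 rp [-1.571 -0.   ] F [ 0.3 -0.2 -0.4] w 0.003 q [ 0.67  0.48  1.66 -0.    1.    2.34]
[[520.9 384.6 114. ]]
```

View pics/w35.png

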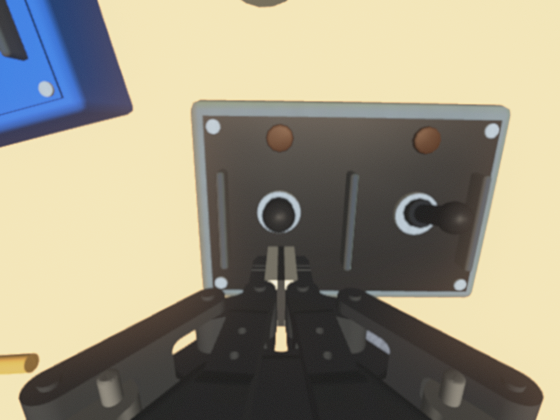

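No contact at x=469. An OFF lever would have been met by 455, so the stirrer is on. Next, a gentle touch in 1 mm steps.

```bash
python3 -m handwheel '{"xyz":[[2,-0.2,0],[4,-0.4,0],[6,-0.6,0],[6,-0.6,0]],"dr":[[0,0,0],[0,0,0],[0,0,0],[0,0,0]],"hand":[255,255,255,255]}' 40
python3 -m handwheel '{"xyz":[[1,-0.1,0],[2,-0.2,0],[2,-0.2,0]],"dr":[[0,0,0],[0,0,0],[0,0,0]],"hand":[255,255,255]}' 40
```

```text
time: 56.6
position: [0.475, 0.389, 0.0733]
tcp_rot: [-1.571, 0.0, 3.048]
wrist_force: [0.2, 0.0, -0.2]
grip_width: -0.001
time: 56.98
position: [0.4768, 0.3889, 0.0733]
tcp_rot: [-1.571, -0.0, 3.048]
wrist_force: [0.5, -0.7, -0.6]
grip_width: 0.002
```

```bash
python3 -m handwheel '{"xyz":[[1,-0.1,0],[1,-0.1,0],[1,-0.1,0]],"dr":[[0,0,0],[0,0,0],[0,0,0]],"hand":[255,255,255]}' 40
python3 -m handwheel '{"xyz":[[1,-0.1,0],[1,-0.1,0],[1,-0.1,0]],"dr":[[0,0,0],[0,0,0],[0,0,0]],"hand":[255,255,255]}' 40
python3 -m handwheel '{"xyz":[[1,-0.1,0],[1,-0.1,0],[1,-0.1,0]],"dr":[[0,0,0],[0,0,0],[0,0,0]],"hand":[255,255,255]}' 40
```

```text
time: 57.35
position: [0.4778, 0.3888, 0.0733]
tcp_rot: [-1.571, -0.0, 3.048]
wrist_force: [0.4, 0.6, -0.5]
grip_width: 0.001
time: 57.72
position: [0.4788, 0.3887, 0.0733]
tcp_rot: [-1.571, -0.0, 3.048]
wrist_force: [-0.1, 0.2, -0.1]
grip_width: 0.003
time: 58.1
position: [0.4792, 0.3886, 0.0733]
tcp_rot: [-1.57, -0.001, 3.048]
wrist_force: [-2.7, 1.3, 0.8]
grip_width: 0.0
```

```bash
python3 -m handwheel '{"xyz":[[1,-0.1,0],[1,-0.1,0],[1,-0.1,0]],"dr":[[0,0,0],[0,0,0],[0,0,0]],"hand":[255,255,255]}' 40
python3 - <<'E'
from h import *
im=save('wrist','w36.png'); tcp()
E
```

```text
time: 58.48
position: [0.4793, 0.3885, 0.0732]
tcp_rot: [-1.57, -0.003, 3.048]
wrist_force: [-5.9, 1.2, 1.7]
grip_width: 0.001
t 58.52 tcp [479.3 388.5  73.2] a -5.36 rp [-1.57  -0.003] F [-5.1  0.2  3.5] w 0.0 q [0.66 0.49 1.64 0.   1.01 2.33]
```

View pics/w36.png

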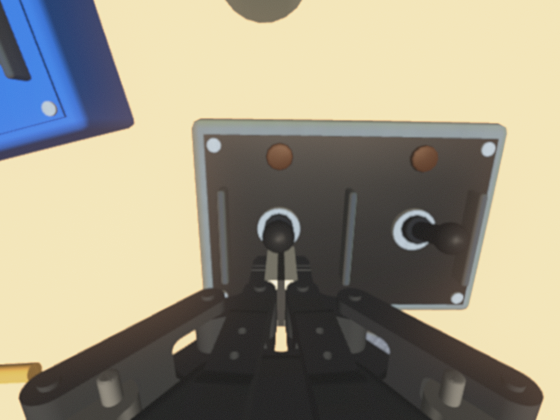

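It's rigid against its stop on the lamp side (5–6 N, no movement), so the stirrer is on. I'll back off and go to the pump.

```bash
python3 -m handwheel '{"xyz":[[-20,2,0],[-45,4,10],[-45,-20,25],[-45,-50,25],[-45,-80,25],[-45,-80,10],[-45,-80,0],[-45,-80,0],[-45,-80,0]],"dr":[[0,0,0],[0,0,0],[0,0,0],[0,0,0],[0,0,0],[0,0,0],[0,0,0],[0,0,0],[0,0,0]],"hand":[255,255,255,255,255,255,255,255,255]}' 40
python3 - <<'E'
from h import *
im=save('wrist','w37.png'); tcp()
E
```

```text
time: 59.65
position: [0.4359, 0.3092, 0.0732]
tcp_rot: [-1.571, 0.0, 3.049]
wrist_force: [-0.7, 0.0, 0.7]
grip_width: 0.0
t 59.7 tcp [436.  309.2  73.4] a -5.3 rp [-1.571  0.   ] F [-0.4 -0.6 -0.2] w -0.001 q [ 0.6   0.37  1.84 -0.    0.93  2.26]
```

View pics/w37.png

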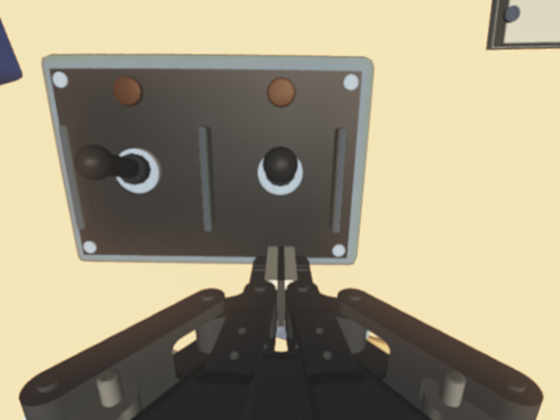

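The pump's ball at (281,165) looks just as the stirrer's did at the same stand-off. Creeping in; an OFF lever would be met within about 12 mm.

```bash
python3 -m handwheel '{"xyz":[[4,-0.4,0],[8,-0.8,0],[12,-1.2,0],[16,-1.6,0],[20,-2,0],[20,-2,0]],"dr":[[0,0,0],[0,0,0],[0,0,0],[0,0,0],[0,0,0],[0,0,0]],"hand":[255,255,255,255,255,255]}' 40
python3 -m handwheel '{"xyz":[[3,-0.3,0],[6,-0.6,0],[9,-0.9,0],[11,-1.1,0],[11,-1.1,0]],"dr":[[0,0,0],[0,0,0],[0,0,0],[0,0,0],[0,0,0]],"hand":[255,255,255,255,255]}' 40
python3 -m handwheel '{"xyz":[[1,-0.1,0],[2,-0.2,0],[2,-0.2,0]],"dr":[[0,0,0],[0,0,0],[0,0,0]],"hand":[255,255,255]}' 40
```

```text
time: 60.45
position: [0.4562, 0.3065, 0.0733]
tcp_rot: [-1.571, 0.0, 3.048]
wrist_force: [-0.1, 0.3, -0.2]
grip_width: 0.003
time: 61.08
position: [0.467, 0.3053, 0.0733]
tcp_rot: [-1.571, -0.0, 3.048]
wrist_force: [-0.0, 1.1, -0.2]
grip_width: 0.002
time: 61.45
position: [0.4689, 0.3052, 0.0733]
tcp_rot: [-1.571, 0.0, 3.048]
wrist_force: [1.1, 0.0, 0.1]
grip_width: -0.004
```

```bash
python3 -m handwheel '{"xyz":[[1,-0.1,0],[1,-0.1,0],[1,-0.1,0]],"dr":[[0,0,0],[0,0,0],[0,0,0]],"hand":[255,255,255]}' 40
python3 -m handwheel '{"xyz":[[1,-0.1,0],[1,-0.1,0],[1,-0.1,0]],"dr":[[0,0,0],[0,0,0],[0,0,0]],"hand":[255,255,255]}' 40
python3 -m handwheel '{"xyz":[[1,-0.1,0],[1,-0.1,0],[1,-0.1,0]],"dr":[[0,0,0],[0,0,0],[0,0,0]],"hand":[255,255,255]}' 40
```

```text
time: 61.82
position: [0.4698, 0.3051, 0.0734]
tcp_rot: [-1.571, 0.0, 3.048]
wrist_force: [0.1, 0.4, -0.2]
grip_width: -0.002
time: 62.2
position: [0.4704, 0.3049, 0.0733]
tcp_rot: [-1.57, -0.001, 3.048]
wrist_force: [-1.2, 1.1, 0.7]
grip_width: -0.001
time: 62.58
position: [0.4705, 0.3049, 0.0732]
tcp_rot: [-1.57, -0.003, 3.048]
wrist_force: [-5.6, 1.8, 2.0]
grip_width: 0.003
```

The pump is rigid at its on stop as well (5.6 N, no movement). I'll back away, rise and make final checks.

```bash
python3 -m handwheel '{"xyz":[[-20,2,0],[-50,4,10],[-60,4,60],[-80,4,110],[-80,4,110],[-80,4,110],[-80,4,110]],"dr":[[0,0,0],[0,0,0],[0,0,0],[0,0,0],[0,0,0],[0,0,0],[0,0,0]],"hand":[255,255,255,255,255,255,255]}' 40
python3 - <<'E'
from h import *
im=save('wrist','w38.png'); tcp()
im=save('side','s38.png'); 
cv2.imwrite('pics/s38z.png',cv2.resize(im['frame'][160:350,210:370],None,fx=4,fy=3.1,interpolation=cv2.INTER_CUBIC)[:,:,::-1])
im=save('scene','c38.png'); cv2.imwrite('pics/c38z.png',cv2.resize(im['frame'][140:290,130:390],None,fx=3,fy=3,interpolation=cv2.INTER_CUBIC)[:,:,::-1])
E
```

```text
time: 63.45
position: [0.3912, 0.3083, 0.1818]
tcp_rot: [-1.569, -0.002, 3.048]
wrist_force: [-0.8, 0.8, -0.6]
grip_width: -0.002
t 63.5 tcp [391.3 308.3 181.8] a -5.35 rp [-1.569 -0.002] F [0.5 0.  0.3] w 0.004 q [ 0.64  0.22  1.76 -0.    1.16  2.31]
```

View pics/s38z.png

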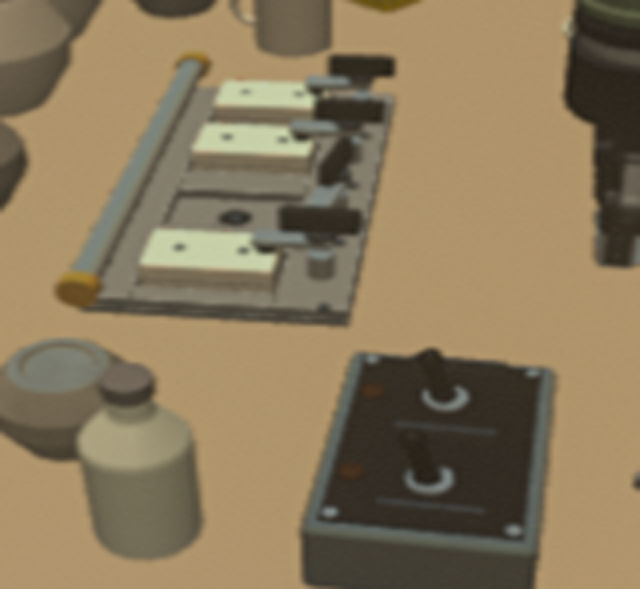

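View pics/c38z.png

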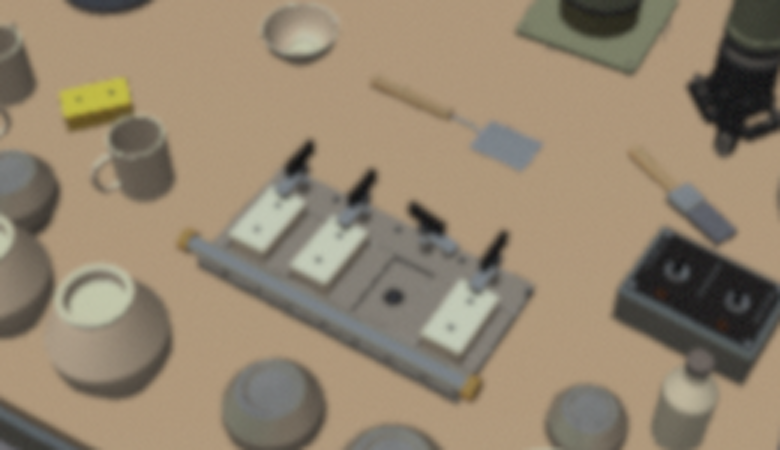

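View pics/w38.png

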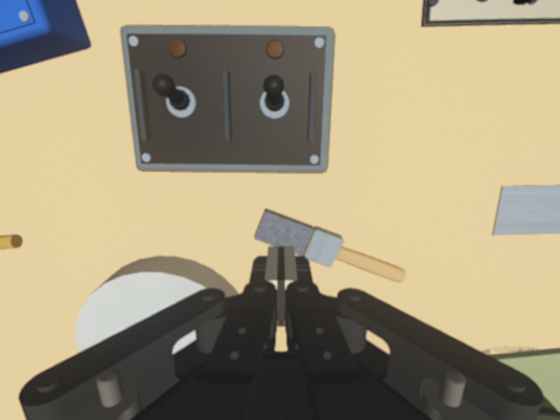

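Final checks: three moulds flat in pockets 1, 2 and 4 with the dogs over them, both levers leaning to the lamps, the pots unmoved and the robot clear. Handing in.

```bash
python3 -c "
from cell import job
print(job.job_done())"
```

```text
the job is handed in; nothing more can be done
None
```

I've handed the job in at about 64 s of the 210 s allowed. My last checks all passed, but no verdict was reported.

- **Moulds:** There were three. They sit flat in pockets 1, 2 and 4, as the final side and scene pictures show.
- **Clamps:** I turned the T-handles of pockets 1, 2 and 4 to their end stops. The resisting moment was 0.70–0.78 Nm against 0.12 Nm friction, and each dog lies over its mould. I left clamp 3 alone because pocket 3 is empty.
- **Toggles:** I felt the stirrer first, then the pump, from the robot side. Both were already on: there was no contact where an off lever would have been, and both were rigid at 5–6 N on the lamp side. I flipped neither, and the pictures agree.
- **Bystanders and decoys:** The pots stand where they were. The yellow and blue look-alikes were not touched.

**What went wrong on the way:**
- **TCP height:** The reported tool height was off by 29 mm. My first grasp closed in the air above the mould. I found the offset by touching the table (up to 26 N) and corrected for it.
- **Pocket 4:** The third mould first caught on the near wall, and the arm pressed with about 25 N. I regripped it, moved it 4 mm forward and reseated it flat.
- **Camera differences:** The cameras disagreed with each other by 2–6 mm, so I set the placements by close wrist-camera views.
- **Not measured:** I did not measure the final mould centres once the clamps were over them.

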